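# Set a tester's tab-locked selector to its setting flag and start the test

## Task

Set the component tester for the next lot: pinch the two release tabs of the selector knob on its sloping panel, turn the knob clockwise until its pointer stands at the brass setting flag (the click nearest to it), and let go so that both tabs spring out and lock it there. Then press the start button on its separate box fully in and let it come back out. Do not shift the flag, and leave the notepad, the dropper bottle, the loupe and the jar where they stand.

Things in the scene. Friction and masses are not known exactly. Their poses are not given: they have to be found in the camera images.
- console: Grey desk tester, 180 mm deep (x) by 190 mm wide (y), fixed to the bench; its top is a panel that slopes up away from the robot at 32 degrees to the bench, 30 mm high in front and 142 mm at the back. Origin at the centre of its underside, x from front to back, z up. An aluminium dial of 112 mm diameter lies in the panel with the selector at its centre
- selector_grip (a point): Point on the selector's axis 34 mm above the panel, at a good height to pinch. Its z points out of the panel along the knob's axis (32 degrees from vertical), its x along the knob's pointer, its y to tab_a. The knob is 53 mm tall with a black round cap, 38 mm diameter; the tabs stand at +y and -y. All round the knob and tabs the panel's parts are lower than 18 mm above the panel
- tab_a_face (a point): Middle of the flat ribbed outer face of tab_a (grey). The tab is 18 mm wide (along the knob's x) and reaches from 15 to 46 mm above the panel; its face stands 29 mm from the knob's axis when out (58 mm over both tabs) and 21.5 mm when pressed right in (43 mm over both)
- tab_b_face (a point): Middle of the outer face of tab_b, on the other side of the knob; the same
- selector (a joint): The knob's angle, rad, 0 at the start (within a degree or so), growing clockwise as seen facing the panel (a negative turn about selector_grip's z), up to 1.62. It is locked in clicks 15 degrees (0.262 rad) apart: 0, 0.262, 0.524 ... 1.571. It turns only while both tabs are pressed in; friction 0.03 N m
- tab_a (a joint): Release tab at +y of the knob: 0 sprung out and locked, 0.0075 (7.5 mm) pressed fully in; free to turn from about 0.005. Spring 3.6 N when out to 8.1 N when in. Let go away from a click, it stays about 4 mm in on a pin until the knob is turned to a click
- tab_b (a joint): The other tab, at -y of the knob; the same
- pointer_tip (a point): Just before the tip of the knob's aluminium pointer, 44 mm from the knob's axis and 12.5 mm above the panel; the pointer is a flat bar out of the knob's foot, at right angles to the tabs
- flag (a joint): Where the setting flag stands on the dial's rim, in the measure of joint selector: the selector at the same value points straight at it. It may stand between two clicks. Friction-held clip, not to be moved
- flag_tip (a point): Just before the inner end of the setting flag, 44 mm from the knob's axis and 12.5 mm above the panel: the pointer tip's place when it points straight at the flag. The flag is a brass clip on the dial's rim with an upright fin, 11 mm long, 3 mm thick, its top 14 mm above the panel
- start_box: Grey box 80 x 76 mm and 36 mm high with the start button on its top, fixed to the bench; origin at the centre of its underside. It stands to the left of the tester, nearer the robot or farther back, and the notepad has the other of these two places
- start_button_top (a point): Centre of the top of the round start button, 30 mm diameter, 54 mm above the bench when out
- start_button (a joint): Press of the start button: 0 out, 0.006 (6 mm) fully in; a spring returns it, 5 N when fully in
- note_pad: Bystander: pad of sticky notes, 76 x 76 x 16 mm, origin at the centre of its underside
- flux_bottle: Bystander: dropper bottle, white with a blue cap, 36 mm diameter, 98 mm tall, origin at the centre of its underside
- loupe: Bystander: black eye loupe, 37 mm diameter, 42 mm tall, origin at the centre of its underside
- jar_0: Bystander: paste jar with a screw lid, 53 mm diameter, 70 mm tall, origin at the centre of its underside
There are look-alikes about, which are no part of the job. Several things have the shape of the start_box; the one meant has the colours described above.

How it is judged:
By the outcome, as a careful person would: the job done as asked, in the order asked, and still so for the second after the job is handed in, with the robot touching nothing.
It also fails if it takes over 45 s, if anything falls off the work surface, if the arm or the gripper's body presses on something with over 40 N, if the wrist force passes 120 N, or if a joint passes its speed limit or range.

## Robot

A 6-joint arm with a two-finger parallel gripper is mounted at the origin on a cart in front of the work surface, level with it; the furniture and walls round the work are solid. World frame = base frame: x ahead of the robot, y to its left, z up, the work surface at z = 0. Lengths are in mm, angles in rad, forces in N, time in s.
With the tool pointing down it reaches from about 400 to 925 mm from the base axis. Payload 12.5 kg.
Tool frame: the origin (TCP) lies midway between the tips of the shut fingers; the grasp point (between the pads) lies 19 mm behind it (env.pinch_z is the z of the grasp point in the tool frame, in mm); z points along the fingers, y is the line along which they close (so a half turn about z gives the same grasp; the last joint's range is limited). The gripper opens to 95 mm and grips with 3 to 60 N. Pads are 20 mm wide; open, the fingers measure 119 mm over their backs; the gripper's body (75 mm by 180 mm) begins 59 mm behind the grasp point.
Start: joints at [-1.413, 0.491, 1.559, -0, 1.092, -0.106], TCP at [162.992, -603.391, 214.661] pointing down, gripper open.
Joint ranges: [-3.1, 3.1], [-0.84, 2.19], [0.05, 2.79], [-1.13, 4.28], [0.06, 2.93], [-2.69, 2.69]. Speed limits (rad/s): [2.22, 2.22, 2.79, 3.14, 3.14, 3.14].

## Interface

Orientations are given as [roll, pitch, yaw] about the fixed x, y, z axes, in that order (R = Rz(yaw) Ry(pitch) Rx(roll)).
In Python, from cell import env, eyes gives the robot as it stands.
- The arm moves only by the shell command python3 -m inch 'ROWS'. ROWS is JSON, a list of rows, each a list of 3 entries, a list of its own where there are three numbers: the shift along the tool's x, y, z in units of 60 mm (1.0 is 60 mm), then the turn about the tool's z in units of 5 degrees (1.0 is 5 degrees), then the closure, from -1 (fully open) to 1 (shut). In form: [[[tx, ty, tz], turn, claw], ...]. A call has exactly 10 rows; each row shifts and turns the commanded pose from where the row before left it, along the tool's axes as they then stand; what a row does not reach is not made up. A row lasts 1/8 s, in which the tool goes at most 62.5 mm and 10.7 degrees, less where a joint would pass 70% of its speed; a pose out of reach is approached as far as the arm can. A call is refused whole if a number of a shift passes 1 or a number of a turn 1, either way. A call with a gripper value outside its range is refused whole. The fingers move at their own pace and stop on an object; the grip force is fixed at half the most. Time passes only in rows, so rows that do not move let the fingers close, or fill a call up. It gives the time, the measured TCP pose, the force, the opening and the grip force at its end, in the units of the state.
- env.state(): the state, without advancing time (a new reading comes with each control period).
- eyes.read_camera(name): name is "scene" or "top" or "wrist"; returns a dict with "pixels" (400x640x3 uint8, red, green, blue), "fx", "fy", "cx", "cy" (pixels), "extrinsics" (4x4, takes a point from world to camera coordinates). Camera axes: x right, y down, z forward; pixel columns grow to the right and rows downward; lengths in mm; the calibration is good to about 2 mm. A picture is of the moment at which its call begins. There is no depth.
- env.job_done(): hands the job in; it is judged then, once.
Trained networks look in a picture, given as the dict that the camera call returned (one of the last four; its "shot" number tells which), for a name from the list of things; names that differ only in an ending like _2 or _b are one class to them, and where a whole thing is asked for, a point or a joint stands for the part that bears it (a point fixed in the world has none). Each returns a list of dicts, best first, with "score" (0 to 1); they miss things now and then, are a little off and sometimes report something else, mostly with a low value. They report only what shows in the picture. A call takes as long as a camera call. They do not tell look-alikes from the thing itself.
- eyes.boxes_of(name, picture): "centre" ([row, column] in pixels, amid what is visible of it).
- eyes.cut_out(name, picture): "mask" (400x640 bool, what is visible of it) and "centre" ([row, column] in pixels, amid what is visible of it).
- eyes.spot_point(name, picture): "centre" ([row, column] in pixels: a listed point, or the origin of a listed thing).
The state is a dict: "t": time; "joints": joint angles; "qvel": joint speeds; "tau": joint torques, N m; "eef_pos": TCP position; "tcp_rot": TCP orientation; "ft_force": force on the tool from outside, world axes, zero at the start; "moment": the same for the moment, N m; "opening": opening from 0.0 (shut) to 1.0 (fully open); "grip_force": force on a finger pad.
Only numpy, scipy, OpenCV 4.12 (cv2) and the standard library are available. Lean on these libraries where they do the work, as an engineer would, in place of code of your own. Each camera call takes 0.05 s, during which the arm holds its last target. There are 200 camera calls.

## Working session

There is one attempt and no reset: what is moved stays moved. The work goes in short steps, Python scripts to look and compute and a shell command to move; the robot and the scene stay as the last step left them, time stands still between calls to the robot, and variables do not carry over. Pictures are saved under pics/ and viewed, at most 10 in all, crops included, and the job is handed in when it is done.

```bash
ls; mkdir -p pics
python3 - <<'E'
from cell import env, eyes
import cv2,numpy as np
ims=[]
for n in ["scene","top"]:
    p=eyes.read_camera(n); ims.append(p["pixels"])
    cv2.imwrite(f"pics/{n}0.png",p["pixels"][:,:,::-1])
    print(n,p["fx"],p["cx"],p["cy"],np.round(p["extrinsics"],3).tolist())
    for k in ["selector_grip","tab_a_face","tab_b_face","pointer_tip","flag_tip","start_button_top","console","start_box","note_pad","flux_bottle","loupe","jar_0"]:
        print(k,[(np.round(d["centre"],1).tolist(),round(d["score"],2)) for d in eyes.spot_point(k,p)][:4])
print(env.state()["t"],env.pinch_z,env.state()["tcp_rot"],env.state()["eef_pos"])
E
```

```text
pics
scene 479.3322525377003 317.2838318003596 194.37534522330992 [[-0.517, -0.856, -0.017, 332.408], [-0.61, 0.383, -0.693, 413.624], [0.6, -0.348, -0.72, 1039.02], [0.0, 0.0, 0.0, 1.0]]
selector_grip [([195.3, 342.6], 0.57)]
tab_a_face [([203.4, 340.2], 0.45)]
tab_b_face [([186.8, 348.7], 0.49)]
pointer_tip [([186.8, 326.2], 0.77)]
flag_tip []
start_button_top [([282.8, 269.0], 0.69), ([196.6, 396.7], 0.65), ([237.1, 286.0], 0.51), ([196.1, 256.7], 0.39)]
console []
start_box [([250.8, 293.7], 0.87), ([209.6, 260.9], 0.64), ([298.4, 271.7], 0.58)]
note_pad [([258.1, 237.0], 0.59)]
flux_bottle [([197.2, 394.7], 0.7)]
loupe [([296.1, 268.2], 0.75), ([180.3, 375.1], 0.6)]
jar_0 [([175.5, 286.2], 0.58)]
top 478.68119715647026 312.6430997393773 203.45335014666512 [[0.043, -0.999, -0.003, 17.006], [-0.973, -0.041, -0.229, 615.469], [0.228, 0.013, -0.974, 1292.965], [0.0, 0.0, 0.0, 1.0]]
selector_grip [([225.6, 335.0], 0.54)]
tab_a_face [([233.4, 326.2], 0.35)]
tab_b_face [([222.9, 346.0], 0.38)]
pointer_tip [([215.8, 322.7], 0.73)]
flag_tip []
start_button_top [([266.8, 226.7], 0.64), ([232.0, 270.4], 0.41), ([175.4, 271.7], 0.4)]
console [([221.3, 333.4], 0.67), ([217.0, 323.2], 0.21)]
start_box [([177.2, 275.9], 0.81), ([267.9, 231.8], 0.78), ([236.7, 271.2], 0.74)]
note_pad [([211.7, 226.9], 0.92)]
flux_bottle [([239.8, 396.6], 0.53)]
loupe [([269.3, 229.2], 0.69), ([208.3, 398.5], 0.44)]
jar_0 [([159.0, 317.0], 0.55)]
1.3 -18.8 [3.14154029e+00 3.77912393e-05 2.63805065e-01] [ 162.97723556 -603.38582857  214.65648879]
```

View pics/scene0.png

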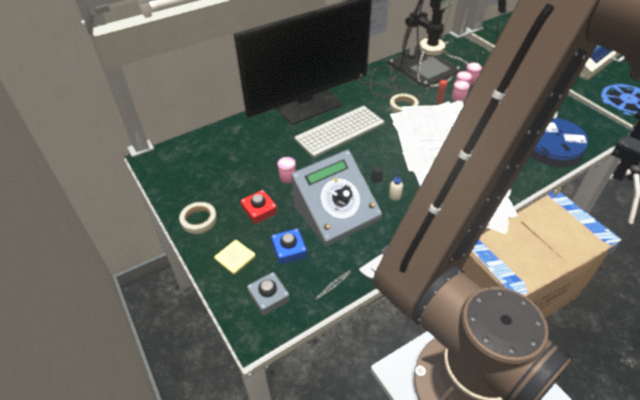

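View pics/top0.png

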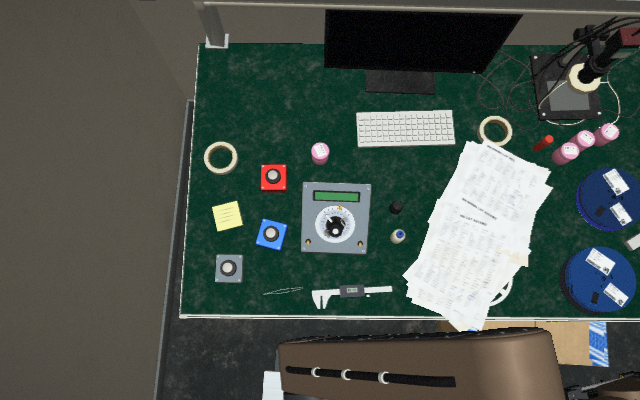

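The scene view shows the grey start box at about (row 290, col 268), or (267, 228) in the top view. The red and blue boxes are look-alikes. The console dial is near top (222, 336) with its pointer up-left, and a brass flag seems to be near top (208, 341).

```bash
cat > h.py <<'E'
from cell import env, eyes
import cv2,numpy as np
from scipy.spatial.transform import Rotation as Ro
from scipy.optimize import least_squares
def P(p): 
    return np.array([[p["fx"],0,p["cx"]],[0,p["fy"],p["cy"]],[0,0,1]])@p["extrinsics"][:3]
def tri(Ps,rcs):
    A=[]
    for M,(r,c) in zip(Ps,rcs): A+= [c*M[2]-M[0], r*M[2]-M[1]]
    X=np.linalg.svd(np.array(A)/np.linalg.norm(A,axis=1)[:,None])[2][-1]; return X[:3]/X[3]
def proj(M,X):
    q=M@np.append(X,1); return np.array([q[1],q[0]])/q[2]
def onplane(M,rc,n,d):  # point on ray with n.X=d
    r,c=rc; A=np.array([c*M[2]-M[0],r*M[2]-M[1],np.append(n,-d)]); return np.linalg.solve(A[:,:3],-A[:,3])
def best(k,p):
    d=eyes.spot_point(k,p); return d[0]["centre"] if d else None
E
python3 - <<'E'
from h import *
S=eyes.read_camera("scene");T=eyes.read_camera("top");Ps=[P(S),P(T)]
for k,a,b in [("grip",[195.3,342.6],[225.6,335.0]),("ta",[203.4,340.2],[233.4,326.2]),("tb",[186.8,348.7],[222.9,346]),("ptr",[186.8,326.2],[215.8,322.7]),
 ("btn",[282.8,269],[266.8,226.7]),("box",[298.4,271.7],[267.9,231.8])]:
    X=tri(Ps,[a,b]); print(k,X.round(1),[ (proj(M,X)-q).round(1) for M,q in zip(Ps,[a,b])])
print("btn z54",onplane(Ps[0],[282.8,269],[0,0,1],54),onplane(Ps[1],[266.8,226.7],[0,0,1],54))
for k,rc,z in [("pad",[211.7,226.9],0),("bottle",[239.8,396.6],0),("loupe",[208.3,398.5],0),("jar",[159,317],0),("console",[221.3,333.4],0),("c_fl",[252,302],30),("c_fr",[254,367],30),("c_bl",[182,303],142),("c_br",[184,371],142)]:
    print(k,onplane(Ps[1],rc,[0,0,1],z).round(0))
a=np.hstack([cv2.resize(T["pixels"][170:265,290:385],(400,400),interpolation=2)
 ,cv2.resize(S["pixels"][145:245,285:385],(400,400),interpolation=2)])
cv2.imwrite("pics/crop1.png",a[:,:,::-1])
E
```

```text
grip [544.4 -21.7 102.1] [array([-0.1, -0.3]), array([0.9, 0. ])]
ta [520.8   1.8 104.8] [array([-0.1, -0.4]), array([1.1, 0. ])]
tb [556.5 -51.2 107.8] [array([0.1, 0.2]), array([-0.7, -0. ])]
ptr [568.5  13.6 132.3] [array([0.1, 0.3]), array([-0.6, -0. ])]
btn [421.9 271.8  70.2] [array([-0.1, -1.7]), array([1. , 0.4])]
box [425.8 270.6  -5.7] [array([-0.1, -1.9]), array([1.1, 0.4])]
btn z54 [429.89761094 264.81065123  54.        ] [426.04164987 276.0213959   54.        ]
pad [595. 299.  -0.]
bottle [ 531. -208.    0.]
loupe [ 627. -214.    0.]
jar [772.  37.  -0.]
console [579. -20.   0.]
c_fl [480.  68.  30.]
c_fr [ 482. -119.   30.]
c_bl [657.  71. 142.]
c_br [ 659. -114.  142.]
```

View pics/crop1.png

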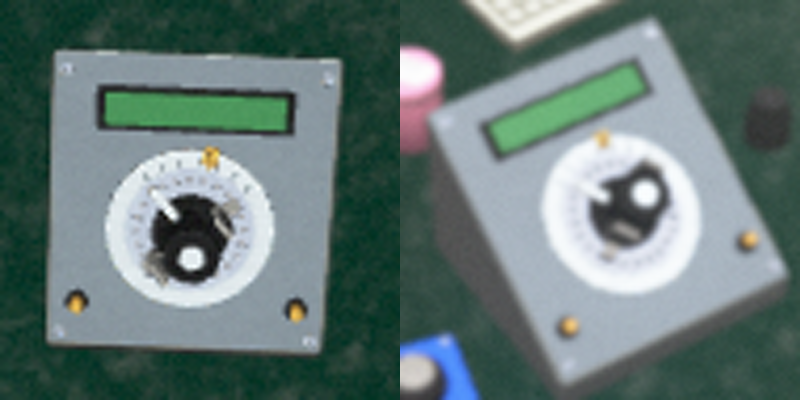

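Crop: the left panel (top camera) shows the pointer tip at (190, 155), the flag at (158, 211) and the tabs at lower-left and upper-right. So the pointer is about 40° left of up-slope and the flag about 15° right of it. I'm moving over the tester for a wrist view.

```bash
python3 -m inch '[[[0.7,-0.63,-0.1],0,-1],[[0.7,-0.63,-0.1],0,-1],[[0.7,-0.63,-0.1],0,-1],[[0.7,-0.63,-0.1],0,-1],[[0.7,-0.63,-0.1],0,-1],[[0.7,-0.63,-0.1],0,-1],[[0.7,-0.63,0],0,-1],[[0.7,-0.63,0],0,-1],[[0.7,-0.63,0],0,-1],[[0.7,-0.63,0],0,-1]]'
python3 -m inch '[[[0.7,-0.63,0],0,-1],[[0.7,-0.63,0],0,-1],[[0.1,-0.1,0],0,-1],[[0,0,0],-1,-1],[[0,0,0],-1,-1],[[0,0,0],-1,-1],[[0,0,0],-1,-1],[[0,0,0],-1,-1],[[0,0,0],0,-1],[[0,0,0],0,-1]]'
python3 - <<'E'
from h import *
W=eyes.read_camera("wrist"); print(env.state()["eef_pos"],env.state()["tcp_rot"],W["fx"],W["cx"],W["cy"],W["extrinsics"].round(3).tolist())
cv2.imwrite("pics/w1.png",W["pixels"][:,:,::-1])
for n,p in [("w",W),("s",eyes.read_camera("scene")),("t",eyes.read_camera("top"))]:
  for k in ["selector_grip","tab_a_face","tab_b_face","pointer_tip","flag_tip","start_button_top","console"]:
    print(n,k,[(np.round(d["centre"],1).tolist(),round(d["score"],2)) for d in eyes.spot_point(k,p)][:3])
E
```

```text
t: 2.65
eef_pos: [470.7, -127.3, 250.9]
tcp_rot: [3.141, -0.001, 0.264]
ft_force: [-0.1, -0.8, -0.6]
opening: 1.001
grip_force: 0.0
t: 3.9
eef_pos: [535.3, -27.1, 250.7]
tcp_rot: [3.141, 0.0, 0.698]
ft_force: [0.1, 0.1, 0.3]
opening: 1.0
grip_force: 0.0
[535.37908702 -26.99842311 250.64097969] [3.14147932e+00 9.70459349e-05 6.98242715e-01] 337.56330059877956 319.3644681546835 203.20368789033472 [[0.642, -0.766, 0.001, -364.697], [-0.737, -0.618, 0.274, 337.206], [-0.209, -0.177, -0.962, 532.837], [0.0, 0.0, 0.0, 1.0]]
w selector_grip [([179.4, 316.1], 0.7), ([142.5, 334.2], 0.53)]
w tab_a_face [([178.7, 289.6], 0.59)]
w tab_b_face [([186.6, 346.6], 0.74)]
w pointer_tip [([130.3, 325.8], 0.64)]
w flag_tip [([151.9, 357.5], 0.7)]
w start_button_top [([73.4, 21.1], 0.73), ([66.8, 173.5], 0.71)]
w console [([142.4, 333.2], 0.91)]
s selector_grip [([190.8, 324.2], 0.71), ([281.5, 271.1], 0.43), ([196.8, 342.1], 0.42)]
s tab_a_face []
s tab_b_face []
s pointer_tip [([189.6, 325.6], 0.63)]
s flag_tip [([298.8, 271.0], 0.68)]
s start_button_top [([237.0, 288.8], 0.62), ([282.0, 269.3], 0.49), ([198.3, 260.2], 0.46)]
s console [([212.6, 337.1], 0.68)]
t selector_grip []
t tab_a_face []
t tab_b_face []
t pointer_tip []
t flag_tip []
t start_button_top [([174.4, 272.6], 0.57), ([229.6, 269.6], 0.56), ([266.6, 228.9], 0.47)]
t console []
```

View pics/w1.png

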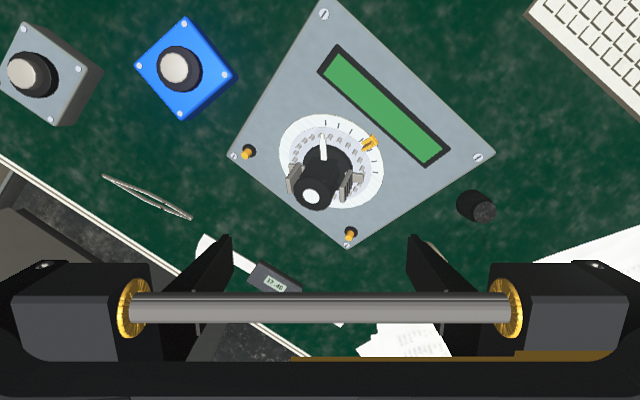

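The wrist view shows the knob cap at (196, 312), pointer tip at (135, 325), flag at (143, 369), tab_a at (180, 293) and tab_b at (183, 350). The panel's front corners are at (155, 228) and (248, 347), and its back-right corner is at (152, 496).

```bash
cat > fit.py <<'E'
from h import *
W=eyes.read_camera("wrist");T=eyes.read_camera("top");S=eyes.read_camera("scene")
M={"w":P(W),"t":P(T),"s":P(S)}
obs=[("w","fl",(156,228)),("w","fr",(248,347)),("w","br",(152,496)),
("w","grip",(179.4,316.1)),("w","a",(178.7,289.6)),("w","b",(186.6,346.6)),("w","ptr",(130.3,325.8)),("w","flag",(151.9,357.5)),
("t","fl",(252,302)),("t","fr",(254,367)),("t","bl",(182,303)),("t","br",(184,371)),
("t","grip",(225.6,335)),("t","ptr",(215.8,322.7)),("s","grip",(195.3,342.6)),("s","ptr",(188,326)),("t","a",(233.4,326.2)),("t","b",(222.9,346)),("s","a",(203.4,340.2)),("s","b",(186.8,348.7))]
t=np.radians(32)
def model(v):
    cx,cy,yaw,ph,fl,du,dl=v
    R=Ro.from_euler("z",yaw).as_matrix(); u=R@[np.cos(t),0,np.sin(t)]; l=R@[0,1,0]; n=R@[-np.sin(t),0,np.cos(t)]
    C=np.array([cx,cy,86.2])+du*u+dl*l; pt=np.cos(ph)*u+np.sin(ph)*l; d=-np.sin(ph)*u+np.cos(ph)*l
    K=lambda x,y,z: R@[x,y,0]+[cx,cy,z]
    return dict(fl=K(-90,95,30),fr=K(-90,-95,30),bl=K(90,95,142),br=K(90,-95,142),grip=C+34*n,a=C+30.5*n+29*d,b=C+30.5*n-29*d,
      ptr=C+44*pt+12.5*n,flag=C+44*(np.cos(fl)*u+np.sin(fl)*l)+12.5*n,C=C,n=n)
def res(v):
    X=model(v); return np.append(np.concatenate([(proj(M[c],X[k])-q)*(1.5 if c=="w" else 1) for c,k,q in obs]),v[5:]*.1)
if __name__=="__main__":
    s=least_squares(res,[570,-23,0,.7,-.3,0,0],loss="soft_l1"); print(s.x.round(3)); X=model(s.x)
    print({k:X[k].round(1).tolist() for k in X}); print("phi,flag deg",np.degrees(s.x[2:5]).round(1))
    for (c,k,q) in obs: print(c,k,(proj(M[c],X[k])-q).round(1),end="; ")
E
python3 fit.py
```

```text
[ 5.71563e+02 -1.96440e+01  1.50000e-02  6.10000e-01 -2.41000e-01
 -1.61570e+01  7.79000e-01]
{'fl': [480.1, 74.0, 30.0], 'fr': [483.0, -116.0, 30.0], 'bl': [660.1, 76.7, 142.0], 'br': [663.0, -113.3, 142.0], 'grip': [539.8, -19.3, 106.5], 'a': [527.2, 4.2, 94.7], 'b': [556.1, -42.9, 112.3], 'ptr': [581.4, 6.5, 107.3], 'flag': [587.6, -29.1, 110.9], 'C': [557.9, -19.1, 77.6], 'n': [-0.5, -0.0, 0.8]}
phi,flag deg [  0.9  35.  -13.8]
w fl [ 0.4 -6.1]; w fr [ 4.1 -0.2]; w br [0.  3.8]; w grip [3.4 0.3]; w a [-4.   0.2]; w b [0.4 0.2]; w ptr [ 0.6 -1.8]; w flag [-0.4  0.6]; t fl [-0.3 -2.1]; t fr [-0.5 -0.9]; t bl [-1.3 -2.1]; t br [-1.5 -0.4]; t grip [ 2.2 -0.8]; t ptr [-3.2  2.6]; s grip [ 0.1 -0.1]; s ptr [1.5 0.2]; t a [-0.7 -0.9]; t b [-1. -3.]; s a [ 1.3 -2.6]; s b [ 0.2 -2.2];
```

Run:
```python
import fit; from fit import *
im=W["pixels"].astype(int); sub=im[180:212,296:330]; m=(sub.min(2)>200)
r,c=np.nonzero(m); dot=(r.mean()+180,c.mean()+296); print("dot",dot,m.sum())
obs_d=[("w",dot),("t",(231.3,335.4)),("s",(192.5,346.5))]
X=tri([M[c] for c,_ in obs_d],[q for _,q in obs_d]); print("cap",X,[(proj(M[c],X)-q).round(1) for c,q in obs_d])
# refit: cap + pointer/flag/tab only, wrist-heavy
fit.obs[:]=[o for o in obs if o[1] in("ptr","flag","a","b") and o[0]=="w"]+[(c,"cap",q) for c,q in obs_d]+[o for o in obs if o[0]!="w" and o[1]=="ptr"]
m0=fit.model
def model2(v):
    X=m0(v); X["cap"]=X["C"]+53*X["n"]; return X
fit.model=model2
for yaw in (0.0,0.015):
  s=least_squares(lambda q:np.append(fit.res(np.r_[q[:2],yaw,q[2:5],0]),0.01*(q[:2]-[571,-21])),[571,-20,.7,-.3,-16],loss="soft_l1"); Y=model2(np.r_[s.x[:2],yaw,s.x[2:5],0])
  print(s.x.round(3),np.degrees(s.x[2:4]).round(1)); print({k:Y[k].round(1).tolist() for k in("cap","grip","a","b","ptr","flag","C")})
  for (c,k,q) in fit.obs: print(c,k,(proj(M[c],Y[k])-q).round(1),end="; ")
# dial ellipse
g=im[100:230,260:400]; mm=((g.min(2)>185)).astype(np.uint8)
cs,_=cv2.findContours(mm,0,2); pts=np.vstack([k for k in cs if len(k)>3])
h=cv2.convexHull(pts); e=cv2.fitEllipse(h); print("dial ellipse col,row",e[0][0]+260,e[0][1]+100,e[1:]); print("model C",proj(M["w"],Y["C"]))
cr=cv2.resize(W["pixels"][100:230,260:400],(800,743),interpolation=2)[:600]
cv2.imwrite("pics/w1c.png",cr[:,:,::-1])
```

```text
dot (np.float64(196.32941176470587), np.float64(310.98823529411766)) 170
cap [528.56484778 -22.36560164 124.26909198] [array([ 2.1, -0.2]), array([-0.5,  0. ]), array([ 0.4, -0.6])]
[ 5.65392e+02 -1.99170e+01  6.85000e-01 -1.94000e-01 -9.17300e+00] [ 39.2 -11.1]
{'cap': [529.5, -19.9, 126.3], 'grip': [539.6, -19.9, 110.2], 'a': [525.9, 2.5, 97.5], 'b': [557.0, -42.4, 116.9], 'ptr': [579.9, 7.9, 110.0], 'flag': [587.6, -28.4, 114.8], 'C': [557.6, -19.9, 81.3]}
w a [-1.3  0.4]; w b [0.5 0.8]; w ptr [ 1.1 -4.1]; w flag [-0.4  0.5]; w cap [ 0.2 -1.6]; t cap [-1.  -0.9]; s cap [ 0.1 -1.5]; t ptr [-2.9  2.1]; s ptr [1.4 0.1]; [ 5.65841e+02 -1.95540e+01  6.65000e-01 -2.12000e-01 -9.68600e+00] [ 38.1 -12.1]
{'cap': [529.5, -20.1, 126.0], 'grip': [539.6, -19.9, 109.9], 'a': [525.9, 2.7, 97.4], 'b': [557.0, -42.5, 116.4], 'ptr': [579.9, 7.8, 110.0], 'flag': [587.6, -28.5, 114.5], 'C': [557.6, -19.7, 81.1]}
w a [-1.4  0.3]; w b [0.4 0.8]; w ptr [ 1.1 -4. ]; w flag [-0.4  0.5]; w cap [ 0.2 -1.5]; t cap [-1.  -0.8]; s cap [ 0.1 -1.5]; t ptr [-2.9  2.1]; s ptr [1.3 0.1]; dial ellipse col,row 330.97461700439453 161.61703872680664 ((89.52100372314453, 109.60379791259766), 120.99525451660156)
model C [164.46592048 328.10597764]
```

View pics/w1c.png

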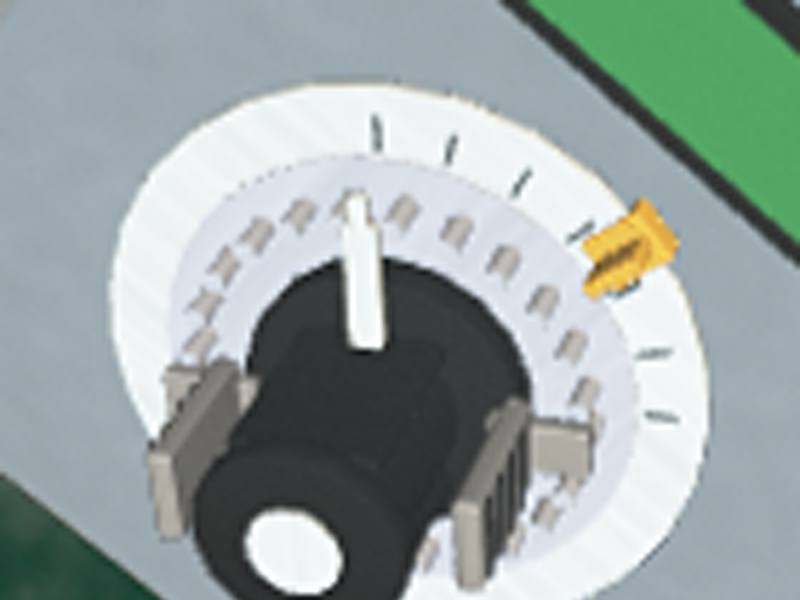

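The crop shows ticks at 0–90° (crop (376,134), (450,150), (522,183), (580,232), …, (655,353), (660,417)), with the flag between the 45° and 60° ticks. I'm fitting the ticks to place it precisely.

```bash
cat > tick.py <<'E'
from fit import *
f=lambda x,y:np.array([100+y/5.714,260+x/5.714])
tk={0:(376,134),15:(450,150),30:(522,183),45:(580,232),75:(655,353),90:(660,417)}
dot=(196.3,311.0)
def fr(v):
    C=v[:3]; R=Ro.from_euler("z",v[3]).as_matrix(); u=R@[np.cos(t),0,np.sin(t)]; l=R@[0,1,0]; n=R@[-np.sin(t),0,np.cos(t)]
    return C,n,lambda a,r,z:C+r*(np.cos(a)*u+np.sin(a)*l)+z*n
def res(v):
    C,n,Q=fr(v); o=[]
    for k,q in tk.items(): o.append(proj(M["w"],Q(v[4]-np.radians(k),v[5],0))-f(*q))
    o.append(proj(M["w"],Q(0,0,53))-dot); o.append(proj(M["w"],Q(0,0,0))-(161.9,330.9))
    o.append((proj(M["t"],Q(0,0,53))-(231.3,335.4))*.2);o.append((proj(M["s"],Q(0,0,53))-(192.5,346.5))*.2)
    return np.append(np.concatenate(o),[v[3]*20])
s=least_squares(res,[558,-20,80,0.,.68,50],loss="soft_l1");v=s.x
if __name__=="__main__":
    print(v.round(2),"phi0",np.degrees(v[4]),res(v).round(1))
    C,n,Q=fr(v); print("grip",Q(0,0,34),"cap",Q(0,0,53))
    # pointer check & flag
    def inv(q,z):
        X=onplane(M["w"],q,n,n@C+z); d=X-C; e=np.linalg.lstsq(np.c_[Q(0,1,0)-C,Q(np.pi/2,1,0)-C],d,rcond=None)[0]; return np.degrees(v[4]-np.arctan2(e[1],e[0])),np.hypot(*e)
    print("ptr tip",inv(f(357,195),12.5)); print("ptr root",inv(f(366,345),12.5))
    for q in [(590,270),(640,240),(650,205),(672,245),(590,297)]: print("fin",q,[np.round(inv(f(*q),z),1).tolist() for z in (0,6,14)])
    for h in (45,52,60): print(h,[((proj(M["w"],Q(v[4]-np.radians(h),r,z))-[100,260])*5.714)[::-1].round(0).tolist() for r,z in((45.5,14),(56,14),(45.5,4))])
E
python3 tick.py
```

```text
[ 5.562e+02 -2.340e+01  7.053e+01 -2.000e-02  7.300e-01  4.856e+01] phi0 41.59891456263048 [-0.1  0.8 -0.1  0.4 -0.  -0.1 -0.2  0.1 -0.3 -0.5 -0.6  0.   0.3  0.1
  4.2 -1.2  0.   0.   0.6 -0.1 -0.4]
grip [538.19040526 -23.02669044  99.36257029] cap [528.12411517 -22.81737778 115.47548412]
ptr tip (np.float64(0.010979675339302582), np.float64(43.68290876697019))
ptr root (np.float64(-2.42687750040259), np.float64(14.706115794648529))
fin (590, 270) [[53.0, 45.0], [50.7, 48.5], [48.1, 53.2]]
fin (640, 240) [[52.7, 55.8], [50.8, 59.0], [48.7, 63.4]]
fin (650, 205) [[48.7, 61.1], [47.2, 64.4], [45.5, 68.7]]
fin (672, 245) [[56.0, 59.9], [54.0, 63.0], [51.7, 67.1]]
fin (590, 297) [[58.7, 42.1], [55.7, 45.4], [52.4, 50.0]]
45 [[545.0, 283.0], [590.0, 247.0], [562.0, 253.0]]
52 [[567.0, 308.0], [618.0, 279.0], [583.0, 277.0]]
60 [[589.0, 338.0], [644.0, 317.0], [604.0, 307.0]]
```

```bash
python3 -m inch '[[[-0.4,-0.25,0.4],0,-1],[[-0.4,-0.25,0.4],0,-1],[[-0.4,-0.25,0.4],0,-1],[[0,0,0.4],0,-1],[[0,0,0],0,-1],[[0,0,0],0,-1],[[0,0,0],0,-0.4],[[0,0,0],0,-0.4],[[0,0,0],0,-0.4],[[0,0,0],0,-0.4]]'
python3 - <<'E'
from h import *
W=eyes.read_camera("wrist"); np.save("W2.npy",W,allow_pickle=True); print(W["extrinsics"].round(3).tolist())
for k in ["selector_grip","tab_a_face","tab_b_face","pointer_tip","flag_tip"]:
    print(k,[(np.round(d["centre"],1).tolist(),round(d["score"],2)) for d in eyes.spot_point(k,W)][:3])
q=proj(P(W),[550,-22,90]);print(q)
r=int(max(0,q[0]-80));c=int(q[1]-100);print(r,c)
cv2.imwrite("pics/w2.png",cv2.resize(W["pixels"][r:r+150,c:c+200],(800,600),interpolation=2)[:,:,::-1])
E
```

```text
t: 6.8
eef_pos: [451.5, -38.7, 154.7]
tcp_rot: [3.141, -0.0, 0.7]
ft_force: [1.1, -0.1, -0.2]
opening: 0.709
grip_force: 0.0
[[0.644, -0.765, 0.001, -320.41], [-0.736, -0.619, 0.274, 293.803], [-0.209, -0.177, -0.962, 420.685], [0.0, 0.0, 0.0, 1.0]]
selector_grip [([101.9, 389.7], 0.7)]
tab_a_face [([101.7, 344.9], 0.61)]
tab_b_face [([105.7, 437.5], 0.95)]
pointer_tip [([226.9, 501.6], 0.68)]
flag_tip [([50.0, 461.5], 0.63)]
[ 93.25574864 396.11892266]
13 296
```

View pics/w2.png

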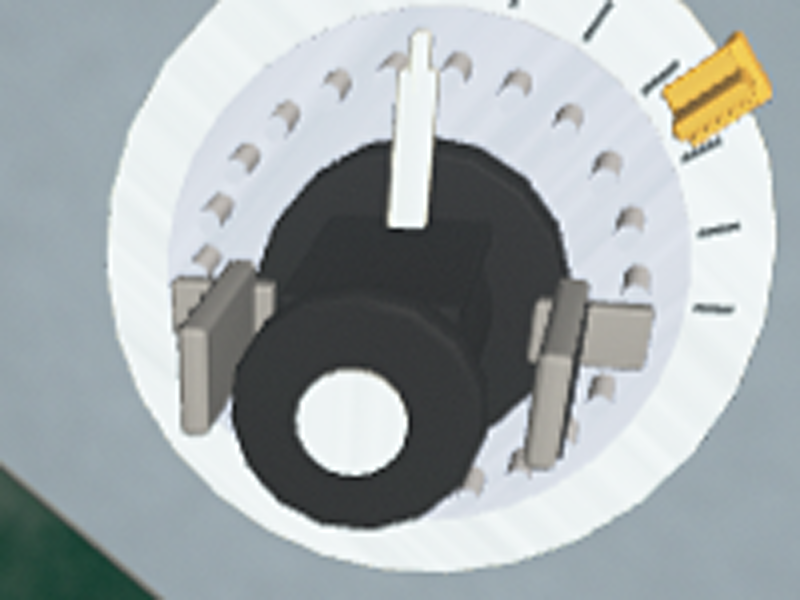

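This closer view shows the pointer tip at crop (420, 35) and ticks at 30° (598,20), 45° (662,78), 60° (700,150), 75° (718,230) and 90° (712,308). The flag's fin top is the lower yellow band, from about (686,130) to (760,85).

```bash
cat > tick2.py <<'E'
from tick import *
W2=np.load("W2.npy",allow_pickle=True).item(); M2=P(W2)
g=lambda x,y:np.array([13+y/4,296+x/4])
tk2={30:(598,20),45:(662,78),60:(700,150),75:(718,230),90:(712,308)}
def res2(v):
    C,n,Q=fr(v); o=[]
    for k,q in tk.items(): o.append(proj(M["w"],Q(v[4]-np.radians(k),v[5],0))-f(*q))
    for k,q in tk2.items(): o.append(proj(M2,Q(v[4]-np.radians(k),v[5],0))-g(*q))
    o.append(proj(M["w"],Q(0,0,53))-dot); o.append(proj(M2,Q(0,0,53))-g(353,421))
    o.append(proj(M["w"],Q(v[4],45,12.5))-f(356,192)); o.append(proj(M2,Q(v[4],45,12.5))-g(421,32))
    o.append(proj(M["w"],Q(0,0,0))-(161.9,330.9))
    o.append((proj(M["t"],Q(0,0,53))-(231.3,335.4))*.3);o.append((proj(M["s"],Q(0,0,53))-(192.5,346.5))*.3)
    return np.append(np.concatenate(o),[v[3]*10])
v=least_squares(res2,v,loss="soft_l1").x; C,n,Q=fr(v)
def inv(Mx,q,z):
    X=onplane(Mx,q,n,n@C+z); d=X-C; e=np.linalg.lstsq(np.c_[Q(0,1,0)-C,Q(np.pi/2,1,0)-C],d,rcond=None)[0]; return np.round([np.degrees(v[4]-np.arctan2(e[1],e[0])),np.hypot(*e)],1)
if __name__=="__main__":
    print(v.round(3),np.degrees(v[3:5]),res2(v).round(1)); print("grip",Q(0,0,34),"cap",Q(0,0,53))
    print("tabs a b",Q(v[4]+np.pi/2,29,30.5),Q(v[4]-np.pi/2,29,30.5))
    for q in [(686,130),(760,85)]: print("fin2",inv(M2,g(*q),14))
    for q in [(700,65),(745,36)]: print("base2",inv(M2,g(*q),4))
    for q in [(415,215)]: print("ptr root",inv(M2,g(*q),12.5))
E
python3 tick2.py
```

```text
[510.913 -43.883 105.631  -1.389 -97.442  52.822] [  -79.58500771 -5583.02598855] [-9.000e-01  4.000e-01 -1.940e+01 -2.000e-01 -3.780e+01  3.100e+00
 -5.510e+01  1.160e+01 -7.840e+01  4.000e+01 -8.210e+01  5.920e+01
  7.630e+01 -9.110e+01  5.310e+01 -8.850e+01  3.130e+01 -7.750e+01
  1.290e+01 -6.100e+01  1.000e+00 -3.940e+01 -4.610e+01  4.350e+01
  3.200e+01 -2.980e+01 -9.500e+00  4.000e+00  1.031e+02 -7.500e+01
  1.300e+00  5.340e+01  1.900e+00 -6.000e-01 -1.000e-01  8.000e-01
 -1.390e+01]
grip [507.65542076 -26.16301401 134.46472174] cap [505.83527866 -16.26043401 150.57763557]
tabs a b [479.27358229 -31.94551368 130.68531138] [536.7078379  -24.0288333  132.30779543]
fin2 [-5666.3    78.8]
fin2 [-5663.5    87.9]
base2 [-5671.3    90.2]
base2 [-5669.4    95.9]
ptr root [-5693.3    57.7]
```

```bash
python3 - <<'E'
s=open("fit.py").read()
s=s.replace('M={"w":P(W)','W=dict(W,extrinsics=np.array([[0.642,-0.766,0.001,-364.697],[-0.737,-0.618,0.274,337.206],[-0.209,-0.177,-0.962,532.837],[0,0,0,1]]))\nM={"w":P(W)')
open("fit.py","w").write(s)
E
python3 tick2.py
```

```text
[ 5.57319e+02 -2.29250e+01  7.70210e+01 -2.40000e-02  7.34000e-01
  4.77360e+01] [-1.36222984 42.07089525] [-0.4  0.6 -0.5  0.3 -0.5 -0.2 -0.8  0.1 -0.8 -0.3 -1.1  0.2  1.5 -0.1
  0.8 -0.6  0.5  0.3 -0.   0.4 -0.   0.6  0.7 -0.1  1.8 -0.4 -1.7 -0.2
 -3.   0.2  4.  -1.1 -0.2 -0.   0.3 -0.2 -0.2]
grip [539.30656257 -22.49683384 105.85426856] cap [529.24094211 -22.25747463 121.96718238]
tabs a b [525.19838687  -0.62808458  92.58900625] [557.12312475 -44.45376808 113.1831942 ]
fin2 [51.4 49.2]
fin2 [52.1 59.5]
base2 [46.5 53.6]
base2 [47.4 60. ]
ptr root [ 2.6 17.3]
```

```bash
cat > tick3.py <<'E'
from tick2 import *
def res3(w):
    v,zt=w[:6],w[6]; C,n,Q=fr(v); o=[]; th=v[4]+w[7]
    for k,q in tk.items(): o.append(proj(M["w"],Q(v[4]-np.radians(k),v[5],zt))-f(*q))
    for k,q in tk2.items(): o.append(proj(M2,Q(v[4]-np.radians(k),v[5],zt))-g(*q))
    o.append(proj(M["w"],Q(0,0,53))-dot); o.append(proj(M2,Q(0,0,53))-g(353,421))
    o.append(proj(M["w"],Q(th,46,12.5))-f(356,192)); o.append(proj(M2,Q(th,46,12.5))-g(421,32))
    o.append(proj(M["w"],Q(0,0,zt))-(161.9,330.9))
    o.append((proj(M["t"],Q(0,0,53))-(231.3,335.4))*.5);o.append((proj(M["s"],Q(0,0,53))-(192.5,346.5))*.5)
    return np.append(np.concatenate(o),[v[3]*10,w[7]*10])
w=least_squares(res3,np.r_[v,2,0],loss="soft_l1").x; v=w[:6]; C,n,Q=fr(v)
if __name__=="__main__":
    print(w.round(3),np.degrees(w[[3,4,7]]),res3(w).round(1)); print("grip",Q(0,0,34),"cap",Q(0,0,53))
    import tick2; tick2.C,tick2.n,tick2.Q,tick2.v=C,n,Q,v
    for q in [(686,130),(760,85)]: print("fin2",inv(M2,g(*q),14))
E
python3 tick3.py
```

```text
[ 5.57578e+02 -2.28500e+01  7.64710e+01 -2.00000e-02  7.30000e-01
  4.78780e+01  8.69000e-01  2.00000e-03] [-1.12766853 41.84063067  0.12884913] [-0.4  0.4 -0.5  0.1 -0.5 -0.3 -0.7  0.  -0.7 -0.4 -1.   0.2  1.4 -0.1
  0.8 -0.6  0.5  0.3  0.1  0.4  0.1  0.7  0.4  0.1  1.4 -0.2 -3.  -0.3
 -5.1  0.2  4.1 -1.3 -0.3 -0.   0.5 -0.4 -0.2  0. ]
grip [539.56466263 -22.49544483 105.30483311] cap [529.49814662 -22.29729482 121.41774693]
fin2 [51.6 49.2]
fin2 [52.2 59.5]
```

```bash
cat > clear.py <<'E'
from tick3 import *
import tick2; tick2.C,tick2.n,tick2.Q,tick2.v=C,n,Q,v
print("bracket b",[inv(M2,g(655,340),z) for z in(4,10,15)],"a",[inv(M2,g(172,300),z) for z in(4,10,15)])
ph0=v[4]; u=Q(0,1,0)-C; l=Q(np.pi/2,1,0)-C; G=Q(0,0,34)
def tabpts(ph,r,s):
    d=-np.sin(ph)*u+np.cos(ph)*l; p=np.cos(ph)*u+np.sin(ph)*l
    return np.array([C+s*r*d+x*p+k*n for x in np.linspace(-9,9,13) for k in np.linspace(15,46,32)])
for th in (0,15,30,45,60):
  ph=ph0-np.radians(th)
  for dpsi in (0,-10,-20):
    psi=ph+np.radians(dpsi)+v[3]; h=np.array([-np.sin(psi),np.cos(psi),0]); wv=np.array([np.cos(psi),np.sin(psi),0])
    for tip in (G[2]-8,G[2]-2):
      out=[]
      for r in (29,21.5):
        e=[]
        for s in (1,-1):
          T=tabpts(ph,r,s)-G; m=(T[:,2]>tip-G[2])&(abs(T@wv)<10); e.append((s*T@h)[m].max() if m.any() else np.nan)
        out+= [e[0]+e[1],(e[0]-e[1])/2]
      o=max(33.,out[0]/2+2)
      cl=[min((np.r_[(G+s*(o+a)*h+b*wv)[:2],tip]-C)@n for a in(0,12) for b in(-10,10)) for s in(1,-1)]
      print(th,dpsi,round(np.degrees(psi)),"tip",round(tip),"out w,c; in w,c",np.round(out,1),"clr a,b",np.round(cl,1))
E
python3 clear.py
```

```text
bracket b [array([96.4, 40. ]), array([92.9, 39.7]), array([90. , 39.5])] a [array([-92.7,  43.6]), array([-89.5,  41.5]), array([-86.6,  39.9])]
0 0 41 tip 97 out w,c; in w,c [66.1 -1.1 51.6 -0.8] clr a,b [35.6  6.6]
0 0 41 tip 103 out w,c; in w,c [64.3 -0.2 49.5  0.2] clr a,b [40.4 12. ]
0 -10 31 tip 97 out w,c; in w,c [66.3 -0.7 51.5 -0.3] clr a,b [32.5  9.5]
0 -10 31 tip 103 out w,c; in w,c [64.4  0.3 49.6  0.7] clr a,b [37.4 14.9]
0 -20 21 tip 97 out w,c; in w,c [64.9 -0.5 50.8 -0.2] clr a,b [29.1 13.1]
0 -20 21 tip 103 out w,c; in w,c [63.6  0.2 49.4  0.5] clr a,b [34.  18.4]
15 0 26 tip 97 out w,c; in w,c [64.  -0.5 49.  -0.2] clr a,b [30.6 11.5]
15 0 26 tip 103 out w,c; in w,c [62.5  0.3 47.4  0.6] clr a,b [35.5 16.8]
15 -10 16 tip 97 out w,c; in w,c [63.5  0.  48.7  0.2] clr a,b [27.3 15.1]
15 -10 16 tip 103 out w,c; in w,c [62.4  0.5 47.6  0.7] clr a,b [32.3 20.3]
15 -20 6 tip 97 out w,c; in w,c [62.   0.  47.9  0.1] clr a,b [24.  19.1]
15 -20 6 tip 103 out w,c; in w,c [61.5  0.2 47.4  0.3] clr a,b [29.1 24.2]
30 0 11 tip 97 out w,c; in w,c [60.7  0.1 45.7  0.1] clr a,b [25
[... 590 characters left out ...]
a,b [16.6 26.1]
45 -10 -14 tip 103 out w,c; in w,c [61.9 -0.2 47.2 -0.2] clr a,b [21.7 31.1]
45 -20 -24 tip 97 out w,c; in w,c [65.2  0.4 51.   0.3] clr a,b [12.6 29.6]
45 -20 -24 tip 103 out w,c; in w,c [63.6 -0.4 49.5 -0.4] clr a,b [17.9 34.5]
60 0 -19 tip 97 out w,c; in w,c [62.   0.1 47.1 -0. ] clr a,b [14.7 27.6]
60 0 -19 tip 103 out w,c; in w,c [61.1 -0.4 46.1 -0.5] clr a,b [19.8 32.7]
60 -10 -29 tip 97 out w,c; in w,c [65.3  0.8 50.4  0.5] clr a,b [10.9 31.2]
60 -10 -29 tip 103 out w,c; in w,c [64.   0.1 49.  -0.1] clr a,b [16.1 36.1]
60 -20 -39 tip 97 out w,c; in w,c [67.5  1.1 53.5  1. ] clr a,b [ 7.4 34.8]
60 -20 -39 tip 103 out w,c; in w,c [65.5  0.2 51.2 -0.2] clr a,b [12.8 39.5]
```

```bash
python3 -m inch '[[[0.43,0.25,0],0,-0.6],[[0.43,0.25,0],0,-0.6],[[0.43,0.24,0],0,-0.6],[[0,0,0],0.95,-0.6],[[0,0,0],0.95,-0.6],[[0,0,0],0.95,-0.6],[[0,0,0],0.95,-0.6],[[0,0,0.1],0,-0.6],[[0,0,0.1],0,-0.6],[[0,0,0],0,-0.6]]'
python3 - <<'E'
from h import *
W=eyes.read_camera("wrist"); np.save("W3.npy",W,allow_pickle=True); s=env.state(); print(s["eef_pos"],s["tcp_rot"],W["extrinsics"].round(3).tolist())
for k in ["selector_grip","tab_a_face","tab_b_face","pointer_tip","flag_tip"]:
    print(k,[(np.round(d["centre"],1).tolist(),round(d["score"],2)) for d in eyes.spot_point(k,W)][:3])
M=P(W)
for nm,X in [("tcp",s["eef_pos"]),("cap",[529.5,-22.3,121.4])]: print(nm,proj(M,X))
cv2.imwrite("pics/w3.png",W["pixels"][:,:,::-1])
E
```

```text
t: 8.95
eef_pos: [539.0, -22.7, 141.9]
tcp_rot: [-3.141, 0.001, 0.37]
ft_force: [-0.6, -0.8, 0.1]
opening: 0.798
grip_force: 0.0
[539.13751298 -22.76577391 142.26864757] [-3.14132763e+00  6.06766919e-04  3.69309074e-01] [[0.361, -0.933, 0.0, -215.573], [-0.897, -0.347, 0.275, 464.305], [-0.256, -0.099, -0.962, 456.603], [0.0, 0.0, 0.0, 1.0]]
selector_grip [([223.9, 318.5], 0.56)]
tab_a_face [([232.8, 276.7], 0.77)]
tab_b_face [([222.2, 362.9], 0.62)]
pointer_tip [([154.2, 302.3], 0.63), ([157.0, 327.2], 0.21)]
flag_tip [([165.2, 360.2], 0.92), ([155.0, 331.8], 0.3)]
tcp [254.1154905  319.80340613]
cap [253.06963352 313.35307397]
```

View pics/w3.png

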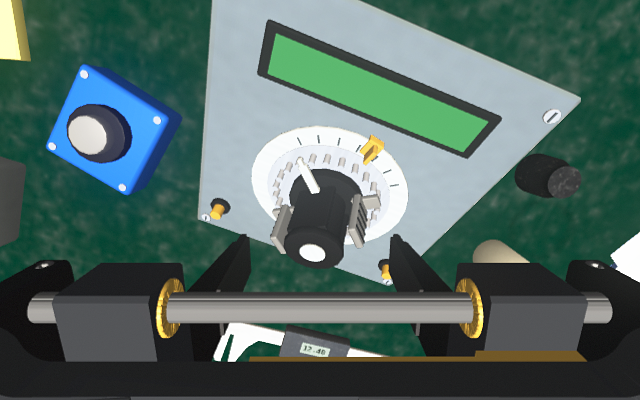

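The cap dot is at (253, 313), matching the prediction, and the tips straddle the tabs at columns 247 and 397. I'm descending.

```bash
python3 -m inch '[[[0,0,0.15],0,-0.6],[[0,0,0.15],0,-0.6],[[0,0,0.15],0,-0.6],[[0,0,0.15],0,-0.6],[[0,0,0.08],0,-0.6],[[0,0,0],0,-0.6],[[0,0,0],0,-0.4],[[0,0,0],0,-0.3],[[0,0,0],0,-0.2],[[0,0,0],0,-0.2]]'
```

```text
t: 10.5
eef_pos: [539.3, -22.6, 102.1]
tcp_rot: [3.142, -0.0, 0.369]
ft_force: [-1.1, 2.9, 4.3]
opening: 0.604
grip_force: 6.1
```

```bash
python3 -m inch '[[[0,0,0],0,0],[[0,0,0],0,0],[[0,0,0],0,0],[[0,0,0],0,0],[[0,0,0],0,0],[[0,0,0],0,0],[[0,0,0],0,0],[[0,0,0],0,0],[[0,0,0],0,0],[[0,0,0],0,0]]'
```

```text
t: 11.75
eef_pos: [539.1, -22.5, 102.2]
tcp_rot: [-3.141, -0.0, 0.368]
ft_force: [-2.0, 5.1, 8.5]
opening: 0.502
grip_force: 12.4
```

```bash
python3 -m inch '[[[0,0,0],0,1],[[0,0,0],0,1],[[0,0,0],0.4,1],[[0,0,0],0.7,1],[[0,0,0],0.7,1],[[0,0,0],0.7,1],[[0,0,0],0.7,1],[[0,0,0],0.7,1],[[0,0,0],0.7,1],[[0,0,0],0.4,1]]'
python3 - <<'E'
from h import *
W=eyes.read_camera("wrist"); np.save("W4.npy",W,allow_pickle=True); s=env.state(); print(s["eef_pos"],s["tcp_rot"],s["opening"],s["grip_force"],s["ft_force"],s["moment"],W["extrinsics"].round(3).tolist())
for k in ["selector_grip","pointer_tip","flag_tip"]:
    print(k,[(np.round(d["centre"],1).tolist(),round(d["score"],2)) for d in eyes.spot_point(k,W)][:3])
q=proj(P(W),[570,-23,95]).astype(int); r,c=q[0]-60,q[1]-80; print(r,c)
cv2.imwrite("pics/w4.png",cv2.resize(W["pixels"][r:r+120,c:c+160],(800,600),interpolation=2)[:,:,::-1])
E
```

```text
t: 13.0
eef_pos: [539.6, -21.8, 102.4]
tcp_rot: [-3.14, -0.001, -0.069]
ft_force: [0.0, 11.5, 8.7]
opening: 0.429
grip_force: 30.4
[539.56674912 -21.77685598 102.36913263] [-3.14038892e+00 -9.68197534e-04 -7.07014866e-02] 0.42892642683831184 30.3905012877658 [0.18709464 9.73251172 8.40813122] [2.44282564 0.22111944 0.3276584 ] [[-0.07, -0.998, -0.0, 15.992], [-0.96, 0.067, 0.272, 519.267], [-0.272, 0.019, -0.962, 429.868], [0.0, 0.0, 0.0, 1.0]]
selector_grip [([254.9, 316.9], 0.89)]
pointer_tip [([183.7, 267.8], 0.65)]
flag_tip [([169.2, 333.1], 0.76)]
136 237
```

View pics/w4.png

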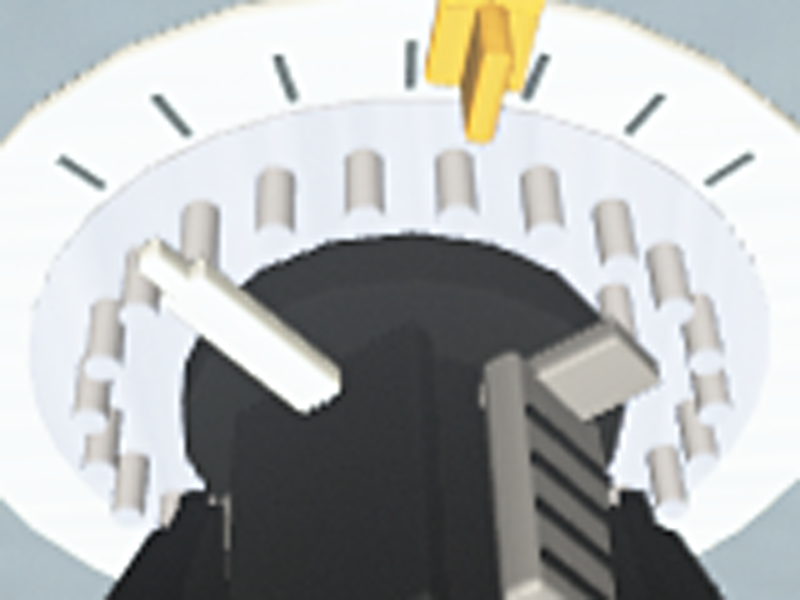

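The pointer is still at 0 (tip at crop (150, 245), in line with the first tick), so the knob has not unlocked. The flag base at (487, 50) lies between the 45° tick (410) and the 60° tick (537). I'm checking numerically how far tab_b is pressed and where the pads are.

```bash
cat > chk.py <<'E'
import clear; from clear import *
W4=np.load("W4.npy",allow_pickle=True).item(); M4=P(W4); k=lambda X:((proj(M4,X)-[136,237])*5)[::-1].round(0).tolist()
print("ticks",[k(Q(v[4]-np.radians(a),v[5],0.9)) for a in(0,45,60)],"ptr",k(Q(v[4],46,12.5)),"cap",k(Q(0,0,53)))
d=-np.sin(ph0)*u+np.cos(ph0)*l; p=np.cos(ph0)*u+np.sin(ph0)*l
for r in (29,25,21.5):
    print("b r",r,[k(C-r*d+x*p+z*n) for x in(9,-9) for z in(15,46)])
    print("a r",r,[k(C+r*d+x*p+z*n) for x in(9,-9) for z in(15,46)])
psi=-.07; h=np.array([-np.sin(psi),np.cos(psi),0]); wv=np.array([np.cos(psi),np.sin(psi),0]); tcp=np.array([539.6,-21.8,102.4])
for s in (1,-1): print("pad tip corners",s,[k(tcp+s*20.4*h+b*wv) for b in(-10,10)])
print("flag52 tip/out top",[[k(Q(v[4]-np.radians(a),r,14)) for r in(45,56)] for a in(48,52,56)])
E
python3 chk.py | grep -v dpsi | tail -12
```

```text
60 -20 -39 tip 97 out w,c; in w,c [67.5  1.1 53.5  1. ] clr a,b [ 7.4 34.8]
60 -20 -39 tip 103 out w,c; in w,c [65.5  0.2 51.2 -0.2] clr a,b [12.8 39.5]
ticks [[95.0, 162.0], [418.0, 54.0], [541.0, 66.0]] ptr [98.0, 248.0] cap [425.0, 762.0]
b r 29 [[555.0, 300.0], [583.0, 546.0], [662.0, 378.0], [703.0, 620.0]]
a r 29 [[191.0, 537.0], [174.0, 771.0], [301.0, 594.0], [296.0, 822.0]]
b r 25 [[526.0, 318.0], [550.0, 564.0], [634.0, 396.0], [670.0, 637.0]]
a r 25 [[213.0, 522.0], [198.0, 757.0], [322.0, 581.0], [320.0, 810.0]]
b r 21.5 [[501.0, 335.0], [522.0, 580.0], [609.0, 410.0], [642.0, 650.0]]
a r 21.5 [[232.0, 510.0], [219.0, 746.0], [342.0, 569.0], [341.0, 800.0]]
pad tip corners 1 [[229.0, 673.0], [224.0, 504.0]]
pad tip corners -1 [[597.0, 673.0], [603.0, 504.0]]
flag52 tip/out top [[[446.0, 164.0], [455.0, 73.0]], [[478.0, 165.0], [498.0, 76.0]], [[510.0, 169.0], [540.0, 81.0]]]
```

```bash
cat > opt.py <<'E'
from clear import *
a_=np.linspace(0,2*np.pi,73)
cap=np.array([C+19*(np.cos(x)*u+np.sin(x)*l)+k*n for x in a_ for k in (46,49,53)])-G
for th in (7,15,30,45,54,60):
  ph=ph0-np.radians(th)
  for lead in (0,8):
   psi=np.arctan(np.tan(ph)*.92)+v[3]-np.radians(lead); h=np.array([-np.sin(psi),np.cos(psi),0]); wv=np.array([np.cos(psi),np.sin(psi),0])
   for tip in (-8,-4):
    for sh in (0,-6,-10):
      O=np.array([sh,0,0]); row=[]
      for s in (1,-1):
        for r in (29,21.5):
          T=tabpts(ph,r,s)-G-O; m=(T[:,2]>tip)&(abs(T@wv)<10); e=(s*T@h)[m]; row+= [round(e.max(),1) if m.any() else None]
        row.append(int(m.sum())); Cc=cap-O; m=(abs(Cc@wv)<10)&(Cc[:,2]>tip); row.append(round((s*Cc@h)[m].max(),1) if m.any() else 0)
      cl=[min((np.r_[(G+O+s*(o+a)*h+b*wv)[:2],G[2]+tip]-C)@n for a in(0,12) for b in(-10,10)) for s in(1,-1) for o in (35,24)]
      print(th,round(np.degrees(psi)),"tip",tip,"sh",sh,"a out,in,n,cap",row[:4],"b",row[4:],"clr a,b",np.round(cl,0))
E
python3 opt.py | grep " sh "
```

```text
7 32 tip -8 sh 0 a out,in,n,cap [np.float64(32.0), np.float64(24.9), 172, np.float64(23.6)] b [np.float64(33.2), np.float64(25.3), 325, np.float64(14.8)] clr a,b [33. 30.  9. 12.]
7 32 tip -8 sh -6 a out,in,n,cap [np.float64(28.9), np.float64(21.7), 148, np.float64(20.5)] b [np.float64(36.2), np.float64(28.2), 273, np.float64(17.9)] clr a,b [36. 33. 13. 16.]
7 32 tip -8 sh -10 a out,in,n,cap [np.float64(26.5), np.float64(19.3), 109, np.float64(18.4)] b [np.float64(38.1), np.float64(30.3), 204, np.float64(20.0)] clr a,b [38. 35. 15. 18.]
7 32 tip -4 sh 0 a out,in,n,cap [np.float64(32.0), np.float64(24.9), 116, np.float64(23.6)] b [np.float64(31.9), np.float64(24.0), 281, np.float64(14.8)] clr a,b [36. 33. 13. 16.]
7 32 tip -4 sh -6 a out,in,n,cap [np.float64(28.9), np.float64(21.7), 105, np.float64(20.5)] b [np.float64(34.9), np.float64(27.0), 245, np.float64(17.9)] clr a,b [39. 36. 16. 19.]
7 32 tip -4 sh -10 a out,in,n,cap [np.float64(26.5), np.float64(19.3), 76, np.float64(18.4)] b [np.float64(36.8), np.float64(29.0), 186, np.float64(20.0)] clr a,b [41. 38. 18. 21.]
7 24 tip -8 sh 
[... 11304 characters left out ...]
n,cap [np.float64(35.6), np.float64(27.7), 233, np.float64(20.2)] b [np.float64(27.0), np.float64(19.7), 92, np.float64(18.4)] clr a,b [17. 20. 35. 33.]
60 -26 tip -4 sh 0 a out,in,n,cap [np.float64(31.8), np.float64(24.2), 227, np.float64(15.9)] b [np.float64(31.4), np.float64(24.0), 154, np.float64(22.7)] clr a,b [15. 18. 34. 31.]
60 -26 tip -4 sh -6 a out,in,n,cap [np.float64(33.7), np.float64(25.9), 240, np.float64(18.5)] b [np.float64(28.8), np.float64(21.5), 107, np.float64(20.1)] clr a,b [19. 21. 37. 34.]
60 -26 tip -4 sh -10 a out,in,n,cap [np.float64(34.8), np.float64(27.1), 206, np.float64(20.2)] b [np.float64(27.0), np.float64(19.7), 72, np.float64(18.4)] clr a,b [21. 23. 39. 36.]
```

Knob has turned roughly 7°, then the pads slipped off tab_a because I turned with too much misalignment. I'll open, swing back in line with the tabs, and re-pinch fully before turning.

```bash
python3 -m inch '[[[0,0,0],0,-0.5],[[0,0,0],0,-0.5],[[0,0,-0.02],0,-0.5],[[0,0,0],-1,-0.5],[[0,0,0],-1,-0.5],[[0,0,0],-1,-0.5],[[0,0,0],-1,-0.5],[[0,0,0],-1,-0.5],[[0,0,0],-1,-0.5],[[0,0,0],-1,-0.5]]'
python3 - <<'E'
from h import *
W=eyes.read_camera("wrist"); np.save("W5.npy",W,allow_pickle=True); s=env.state(); print(s["eef_pos"],s["tcp_rot"],s["opening"],s["ft_force"],s["moment"])
for k in ["selector_grip","pointer_tip","flag_tip","tab_a_face","tab_b_face"]:
    print(k,[(np.round(d["centre"],1).tolist(),round(d["score"],2)) for d in eyes.spot_point(k,W)][:3])
M=P(W);from tick3 import Q,v
import numpy as np
for th in(0,7,15): print(th,[proj(M,Q(v[4]-np.radians(th),r,12.5)).round(1) for r in(17,44)])
E
```

```text
t: 14.75
eef_pos: [539.3, -23.1, 102.9]
tcp_rot: [3.141, 0.0, 0.546]
ft_force: [0.0, 0.7, -0.9]
opening: 0.752
grip_force: 0.1
[539.29863026 -23.11624796 102.94951826] [3.14124622e+00 1.97289471e-04 5.49819048e-01] 0.7488101471753024 [-0.03566021 -0.307875   -0.24043035] [-0.08959632  0.05116703 -0.00052356]
selector_grip [([252.6, 317.2], 0.79)]
pointer_tip [([163.2, 323.4], 0.78)]
flag_tip [([188.8, 385.6], 0.85)]
tab_a_face [([244.9, 274.3], 0.77)]
tab_b_face [([261.5, 362.2], 0.88)]
0 [array([205., 323.]), array([164.9, 311.2])]
7 [array([205.3, 326.5]), array([165.3, 321.4])]
15 [array([206. , 330.7]), array([167. , 333.3])]
```

```bash
python3 -m inch '[[[-0.06,0,0.02],0,-0.5],[[0,0,0],0,1],[[0,0,0],0,1],[[0,0,0],0,1],[[0,0,0],0,1],[[0,0,0],0,1],[[0,0,0],0.2,1],[[0,0,0],0.4,1],[[0,0,0],0.4,1],[[0,0,0],0.4,1]]'
cat > ck.py <<'E'
from h import *
import sys
W=eyes.read_camera("wrist"); np.save("W5.npy",W,allow_pickle=True); s=env.state(); print(s["eef_pos"].round(1),s["tcp_rot"].round(3),s["opening"].round(3),s["grip_force"].round(1),s["ft_force"].round(1),s["moment"].round(2))
for k in ["selector_grip","pointer_tip","flag_tip","tab_b_face"]:
    print(k,[(np.round(d["centre"],1).tolist(),round(d["score"],2)) for d in eyes.spot_point(k,W)][:3])
M=P(W);from tick3 import Q,v
for th in(0,15,30,45,60): print(th,proj(M,Q(v[4]-np.radians(th),44,12.5)).round(1))
E
python3 ck.py
```

```text
t: 16.45
eef_pos: [534.5, -23.4, 102.5]
tcp_rot: [-3.139, 0.003, 0.42]
ft_force: [-11.5, 10.7, 19.1]
opening: 0.466
grip_force: 28.4Traceback (most recent call last):
  File "ck.py", line 3, in <module>
    W=eyes.read_camera("wrist"); np.save("W5.npy",W,allow_pickle=True); s=env.state(); print(s["eef_pos"].round(1),s["tcp_rot"].round(3),s["opening"].round(3),s["grip_force"].round(1),s["ft_force"].round(1),s["moment"].round(2))
                                                                                                                                         ^^^^^^^^^^^^^^^^^^
AttributeError: 'float' object has no attribute 'round'
```

```bash
sed -i 's/s\["opening"\].round(3),s\["grip_force"\].round(1)/s["opening"],s["grip_force"]/' ck.py; python3 ck.py
```

```text
[534.5 -23.4 102.6] [-3.139e+00  2.000e-03  4.210e-01] 0.4587780940179775 28.380570863373475 [-10.3   8.5  17.2] [2.18 2.09 0.37]
selector_grip [([243.0, 319.8], 0.6), ([278.3, 507.8], 0.27)]
pointer_tip [([156.0, 322.3], 0.59), ([249.2, 361.1], 0.53)]
flag_tip [([174.9, 376.2], 0.82)]
tab_b_face [([247.7, 361.6], 0.82)]
0 [157.9 302.2]
15 [157.  324.2]
30 [161.  347.4]
45 [169.8 369.3]
60 [182.2 387.6]
```

```bash
python3 -m inch '[[[0,0,0],0.4,1],[[0,0,0],0.4,1],[[0,0,0],0.4,1],[[0,0,0],0.4,1],[[0,0,0],0.4,1],[[0,0,0],0.4,1],[[0,0,0],0.4,1],[[0,0,0],0.4,1],[[0,0,0],0.4,1],[[0,0,0],0.4,1]]'; python3 ck.py
```

```text
t: 18.15
eef_pos: [534.4, -21.9, 103.0]
tcp_rot: [-3.138, 0.003, 0.071]
ft_force: [-12.2, 22.7, 25.2]
opening: 0.446
grip_force: 29.7
[534.4 -21.9 103.1] [-3.138e+00  3.000e-03  6.900e-02] 0.4456257640502042 29.699005521833897 [-11.9  21.   24.7] [4.58 2.08 0.55]
selector_grip [([245.6, 319.9], 0.61)]
pointer_tip [([158.6, 313.0], 0.93)]
flag_tip [([160.9, 347.1], 0.86)]
tab_b_face [([241.6, 361.9], 0.59), ([161.2, 347.2], 0.18)]
0 [169.8 270.5]
15 [161.8 289.4]
30 [157.9 311.9]
45 [158.6 335.7]
60 [164.1 358.2]
```

```bash
python3 -m inch '[[[0,-0.02,0],0.3,1],[[0,0,-0.01],0.3,1],[[0,0,0],0.3,1],[[0,0,0],0.3,1],[[0,0,0],0.3,1],[[0,0,0],0.3,1],[[0,0,0],0.3,1],[[0,0,0],0.3,1],[[0,0,0],0.4,1],[[0,0,0],0.2,1]]'; python3 ck.py
python3 - <<'E'
import numpy as np,cv2
W=np.load("W5.npy",allow_pickle=True).item()
cv2.imwrite("pics/w5.png",cv2.resize(W["pixels"][130:230,240:400],(800,500),interpolation=2)[:,:,::-1])
E
```

```text
t: 19.8
eef_pos: [535.4, -21.0, 103.6]
tcp_rot: [-3.139, 0.001, -0.19]
ft_force: [-7.4, 19.0, 21.9]
opening: 0.445
grip_force: 31.1
[535.5 -21.  103.6] [-3.139e+00  1.000e-03 -1.910e-01] 0.4471565542307797 31.110457121394575 [-7.1 19.5 20.4] [4.41 1.09 0.54]
selector_grip [([246.6, 316.0], 0.66)]
pointer_tip []
flag_tip [([158.0, 320.1], 0.72), ([157.1, 307.5], 0.42)]
tab_b_face [([243.0, 359.6], 0.69)]
0 [186.6 251.6]
15 [174.4 266.4]
30 [165.  286.1]
45 [159.7 308.9]
60 [159.  332.4]
```

View pics/w5.png

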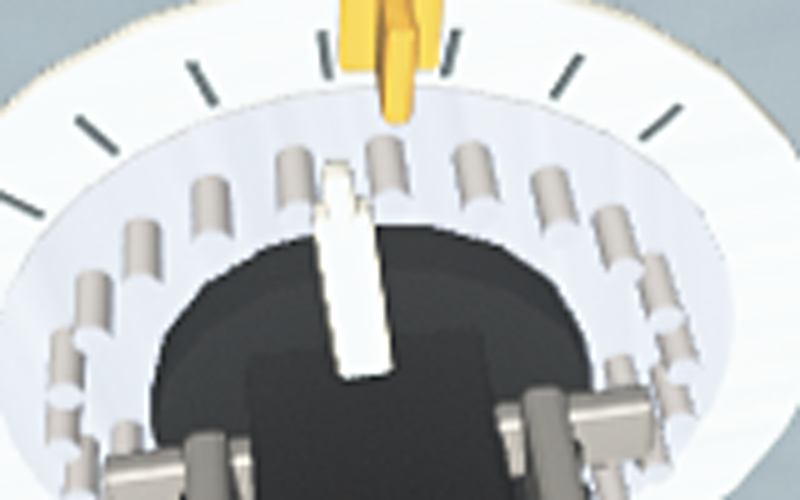

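The pointer tip is at crop (337, 165), nearly in line with the 45° tick at (325, 55). The fin top runs from (398, 120) to (402, 35), between the 45° tick and the 60° tick at (452, 52).

```bash
python3 - <<'E' | tail -12
from tick3 import *
import tick2; tick2.C,tick2.n,tick2.Q,tick2.v=C,n,Q,v
M5=P(np.load("W5.npy",allow_pickle=True).item()); k=lambda x,y:np.array([130+y/5,240+x/5])
for nm,q,z in [("t30",(203,84),.9),("t45",(325,55),.9),("t60",(452,52),.9),("t75",(567,76),.9),("t90",(661,121),.9),("ptr tip",(337,165),12.5),("ptr mid",(343,212),12.5),("ptr root",(363,372),12.5),("fin in",(398,118),14),("fin out",(402,30),14),("base in",(366,68),3),("base mid",(390,35),3)]:
    print(nm,inv(M5,k(*q),z))
E
```

```text
t30 [28.3 46.9]
t45 [43.9 46.6]
t60 [59.8 46.5]
t75 [75.4 46.4]
t90 [90.9 46.5]
ptr tip [43.7 42.1]
ptr mid [43.2 35.8]
ptr root [37.  11.8]
fin in [51.5 48.4]
fin out [51.6 58.5]
base in [48.8 46. ]
base mid [51.7 49.9]
```

```bash
python3 -m inch '[[[0,0,0],0,-0.4],[[0,0,0],0,-0.4],[[0,0,0],0,-0.4],[[0,0,0],0,-0.4],[[0,0,-0.2],0,-0.4],[[0,0,-0.3],0,-0.4],[[0,0,-0.3],0,-0.4],[[0,0,-0.3],0,-0.4],[[0,0,0],0,-0.4],[[0,0,0],0,-0.4]]'; python3 ck.py
python3 - <<'E'
import sys; sys.path.insert(0,".")
import numpy as np; from h import P
M=P(np.load("W5.npy",allow_pickle=True).item())
E=np.load("W5.npy",allow_pickle=True).item()["extrinsics"]; print("cam",(-E[:3,:3].T@E[:3,3]).round(0))
E
```

```text
t: 21.6
eef_pos: [535.9, -23.5, 168.1]
tcp_rot: [3.141, 0.0, -0.19]
ft_force: [-0.2, 0.0, -0.7]
opening: 0.702
grip_force: 0.0
[535.8 -23.5 167.9] [ 3.141e+00  1.000e-03 -1.900e-01] 0.6959599937471028 0.0 [-0.5  0.5  0.8] [0.04 0.02 0.04]
selector_grip [([212.7, 313.1], 0.91)]
pointer_tip [([147.0, 309.1], 0.92)]
flag_tip [([144.0, 315.4], 0.69)]
tab_b_face [([209.5, 356.5], 0.7)]
0 [167.  266.1]
15 [157.6 277.2]
30 [150.6 291.7]
45 [146.6 308.2]
60 [146.2 325.3]
cam [612. -38. 338.]
```

```bash
python3 -m inch '[[[-0.4,0.17,0],0,-0.4],[[-0.4,0.17,0],0,-0.4],[[0,0,0.28],0,-0.4],[[0,0,0.28],0,-0.4],[[0,0,0.27],0,-0.4],[[0,0,0],0,-0.4],[[0,0,0],0,-0.4],[[0,0,0],0,-0.4],[[0,0,0],0,-0.4],[[0,0,0],0,-0.4]]'; python3 ck.py
python3 - <<'E'
import numpy as np,cv2
W=np.load("W5.npy",allow_pickle=True).item(); np.save("W6.npy",W,allow_pickle=True)
import sys; sys.path.insert(0,"."); from h import *
q=proj(P(W),[575,-24,100]).astype(int); r,c=max(0,q[0]-45),q[1]-80; print(r,c)
cv2.imwrite("pics/w6.png",cv2.resize(W["pixels"][r:r+120,c:c+160],(800,600),interpolation=2)[:,:,::-1])
E
```

```text
t: 23.25
eef_pos: [485.2, -34.4, 118.8]
tcp_rot: [3.142, -0.0, -0.19]
ft_force: [-0.5, 0.4, -1.4]
opening: 0.699
grip_force: 0.0
[485.2 -34.4 118.8] [ 3.141 -0.    -0.19 ] 0.7033673108363516 0.0 [ 0.2 -0.2 -1.2] [0.02 0.05 0.02]
selector_grip [([152.4, 277.1], 0.93)]
pointer_tip [([59.8, 265.2], 0.76)]
flag_tip [([57.9, 273.7], 0.95)]
tab_b_face [([150.8, 325.8], 0.91)]
0 [ 91.9 208.6]
15 [ 76.9 222. ]
30 [ 65.7 240.6]
45 [ 59.7 262.8]
60 [ 59.7 286.3]
44 188
```

View pics/w6.png

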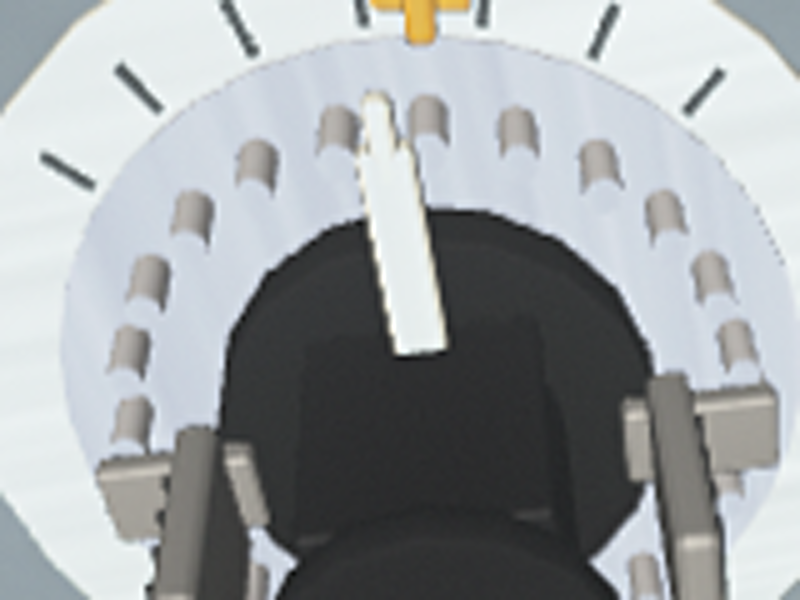

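The pointer tip is at crop (377, 97) and its root at (420, 350). The fin's inner end is at (421, 42), the 45° tick at (362, 8) and the 60° tick at (483, 10). Both tabs are visible at (190, 500) and (690, 480). I'm computing the angles with a refit for this image.

```bash
cat > ang.py <<'E'
from tick3 import *
W6=np.load("W6.npy",allow_pickle=True).item(); M6=P(W6); k=lambda x,y:np.array([44+y/5,188+x/5])
T6={0:(67,170),15:(138,88),30:(238,28),45:(362,8),60:(483,8),75:(604,32),90:(704,92)}
# subpixel: yellow and white masks
im=W6["pixels"].astype(int); hsv=cv2.cvtColor(W6["pixels"],cv2.COLOR_RGB2HSV)
y=(hsv[...,0]>12)&(hsv[...,0]<32)&(hsv[...,1]>130)&(hsv[...,2]>110)
for r in range(30,56):
    c=np.nonzero(y[r,240:300])[0]
    if len(c): print("row",r,"yellow cols",c.min()+240,c.max()+240)
def tab(W,M,r):pass
def resC(w):
    # C shift, phi0, tick radius with yaw fixed; pointer 45 not assumed
    C,n,Q=fr(np.r_[w[:3],w[3],w[4],w[5]])
    o=[proj(M6,Q(w[4]-np.radians(a),w[5],.5))-k(*q) for a,q in T6.items()]
    o.append(proj(M6,Q(0,0,13.5))*0)
    return np.r_[np.concatenate(o),(w[5]-48)*.5,(w[2]-76.5)*.05,w[3]*5]
w=least_squares(resC,v).x; C,n,Q=fr(w); print(w.round(2),resC(w).round(1))
def inv(q,z):
    X=onplane(M6,q,n,n@C+z); e=np.linalg.lstsq(np.c_[Q(0,1,0)-C,Q(np.pi/2,1,0)-C],X-C,rcond=None)[0]; return np.round([np.degrees(w[4]-np.arctan2(e[1],e[0])),np.hypot(*e)],2)
for nm,q,z in [("tip",(377,97),12.5),("mid",(386,165),12.5),("root",(420,350),12.5),("fin in",(421,42),14),("base",(420,4),3)]: print(nm,inv(k(*q),z))
for nm,q in [("a top?",(185,590)),("b top?",(700,590)),("toothA",(115,520)),("toothB",(778,430))]: print(nm,inv(k(*q),10))
E
python3 ang.py
```

```text
row 30 yellow cols 261 280
row 31 yellow cols 261 280
row 32 yellow cols 261 280
row 33 yellow cols 261 280
row 34 yellow cols 262 280
row 35 yellow cols 262 280
row 36 yellow cols 262 280
row 37 yellow cols 262 280
row 38 yellow cols 262 280
row 39 yellow cols 262 281
row 40 yellow cols 262 281
row 41 yellow cols 262 281
row 42 yellow cols 262 281
row 43 yellow cols 262 281
row 44 yellow cols 262 281
row 45 yellow cols 264 280
row 46 yellow cols 269 274
row 47 yellow cols 269 274
row 48 yellow cols 269 274
row 49 yellow cols 269 274
row 50 yellow cols 269 274
row 51 yellow cols 270 274
[556.25 -21.08  78.15  -0.     0.7   48.07] [ 0.4  0.1  0.5  0.3  0.5  0.3 -1.7 -0.6 -1.3  0.3  0.8 -0.2  0.9 -0.3
  0.   0.   0.   0.1 -0. ]
tip [46.39 43.51]
mid [45.94 36.54]
root [45.85 15.09]
fin in [52.37 49.29]
base [52.27 48.34]
a top? [-69.98  38.3 ]
b top? [177.04  39.44]
toothA [-51.3   40.03]
toothB [139.34  40.06]
```

```bash
cat > bund.py <<'E'
from tick3 import *
def run(name):
    W=np.load(name,allow_pickle=True).item(); Mx=P(W); im=W["pixels"]; gray=cv2.cvtColor(im,cv2.COLOR_RGB2GRAY).astype(float); hsv=cv2.cvtColor(im,cv2.COLOR_RGB2HSV)
    ye=(hsv[...,0]>12)&(hsv[...,0]<32)&(hsv[...,1]>110)&(hsv[...,2]>90)
    w=v.copy()
    for it in range(4):
        C,n,Q=fr(w); obs={}
        for a in (0,15,30,45,60,75,90):
            q=proj(Mx,Q(w[4]-np.radians(a),w[5],.5)); r,c=np.round(q).astype(int); R=5 if it==0 else 4
            if r-R<0 or c-R<0: continue
            p=gray[r-R:r+R+1,c-R:c+R+1]; bad=ye[r-R:r+R+1,c-R:c+R+1]
            if p.shape!=(2*R+1,2*R+1) or cv2.dilate(bad.astype(np.uint8),np.ones((3,3))).any(): continue
            wt=np.clip(np.percentile(p,85)-25-p,0,None); 
            if wt.sum()<40: continue
            g=np.mgrid[r-R:r+R+1,c-R:c+R+1]; obs[a]=(wt*g).reshape(2,-1).sum(1)/wt.sum()
        def rs(w):
            C,n,Q=fr(w); return np.r_[np.concatenate([proj(Mx,Q(w[4]-np.radians(a),w[5],.5))-q for a,q in obs.items()]),(w[5]-48)*.5,(w[2]-77)*.1,w[3]*20]
        w=least_squares(rs,w,loss="soft_l1",f_scale=.5).x
    C,n,Q=fr(w)
    def inv(q,z):
        X=onplane(Mx,q,n,n@C+z); e=np.linalg.lstsq(np.c_[Q(0,1,0)-C,Q(np.pi/2,1,0)-C],X-C,rcond=None)[0]; return np.round([np.degrees(w[4]-np.arctan2(e[1],e[0])),np.hypot(*e)],1).tolist()
    print(name,w.round(2),sorted(obs),"rms",np.sqrt(np.mean(rs(w)[:-3]**2)).round(2))
    # fin / base silhouettes rendered at angle f: compare IoU with yellow mask
    q=proj(Mx,Q(w[4]-np.radians(52),50,8)).astype(int); m=np.zeros_like(ye); sl=np.s_[max(0,q[0]-25):q[0]+25,q[1]-25:q[1]+25]; m[sl]=ye[sl]
    nl,lab,st,_=cv2.connectedComponentsWithStats(m.astype(np.uint8)); m=lab==1+st[1:,4].argmax()
    S=8
    def iou(z):
        f,rb,hb,bw,ro,ri=z; t_=w[4]-np.radians(f); o=Q(t_,1,0)-C; s=np.cross(n,o); img=np.zeros((50*S,50*S),np.uint8); org=np.array([sl[0].start,sl[1].start])
        for (r0,r1,hw,z0,z1) in ((ri,ri+11,1.5,0,14),(rb,ro,bw,0,hb)):
            P8=np.array([proj(Mx,C+r*o+x*s+zz*n) for r in(r0,r1) for x in(-hw,hw) for zz in(z0,z1)])
            hu=cv2.convexHull((((P8-org+.5)*S)[:,::-1]).astype(np.float32)); cv2.fillConvexPoly(img,hu.astype(np.int32),1)
        A=cv2.resize(img.astype(np.float32),(50,50),interpolation=cv2.INTER_AREA); B=m[sl].astype(np.float32); A=A[:B.shape[0]]
        return np.abs(A-B).sum()
    from scipy.optimize import differential_evolution
    s=differential_evolution(iou,[(44,62),(44,56),(1,8),(3,8),(56,66),(44.5,50)],seed=1,maxiter=60,popsize=10)
    print(" flag fit",s.x.round(2),"err px",round(s.fun,1),"of",m.sum())
for n_ in ("W2.npy","W3.npy","W4.npy","W6.npy"):
    try: run(n_)
    except Exception as ex: print(n_,repr(ex))
E
time python3 bund.py
```

```text
W2.npy [557.02 -21.82  77.36  -0.     0.71  48.07] [0, 15, 30, 75, 90] rms 0.19
 flag fit [52.17 47.76  4.63  4.37 59.33 48.33] err px 25.7 of 417
W3.npy [556.51 -21.32  78.03   0.     0.7   48.2 ] [0, 15, 30, 75, 90] rms 0.07
 flag fit [51.45 49.97  5.83  4.14 60.54 49.73] err px 46.2 of 380
W4.npy [ 5.5655e+02 -2.1390e+01  7.8340e+01 -1.0000e-02  7.1000e-01  4.8210e+01] [0, 15, 30, 75, 90] rms 0.12
 flag fit [51.94 50.08  5.95  4.31 61.44 49.98] err px 40.6 of 542
W6.npy [556.71 -21.71  78.15  -0.     0.72  48.2 ] [0, 15, 30, 75, 90] rms 0.2
 flag fit [52.4  48.55  5.76  4.72 60.16 49.11] err px 19.3 of 576
real	0m17.464s
user	0m15.262s
sys	0m0.465s
```

Run:
```python
from tick3 import *
for nm,w,pts in [("W2.npy",[557.02,-21.82,77.36,0,.71,48.07],dict(tip=(13,296,4,421,34),shoulder=(13,296,4,417,75),root=(13,296,4,408,226))),
 ("W6.npy",[556.71,-21.71,78.15,0,.72,48.2],dict(tip=(44,188,5,377,97),mid=(44,188,5,387,165),root=(44,188,5,420,350)))]:
    w=np.array(w); Mx=P(np.load(nm,allow_pickle=True).item()); C,n,Q=fr(w)
    for k,(r0,c0,s,x,y) in pts.items():
        q=np.array([r0+(y+.5)/s-.5,c0+(x+.5)/s-.5]); o=[]
        for z in (11,12.5,14):
            X=onplane(Mx,q,n,n@C+z); e=np.linalg.lstsq(np.c_[Q(0,1,0)-C,Q(np.pi/2,1,0)-C],X-C,rcond=None)[0]; o.append(np.round([np.degrees(w[4]-np.arctan2(e[1],e[0])),np.hypot(*e)],1).tolist())
        print(nm,k,o)
```

```text
W2.npy tip [[0.3, 42.7], [0.6, 43.0], [0.9, 43.3]]
W2.npy shoulder [[0.1, 37.1], [0.4, 37.5], [0.8, 37.9]]
W2.npy root [[0.4, 14.9], [1.2, 15.4], [2.0, 16.0]]
W6.npy tip [[46.5, 42.5], [46.7, 43.2], [46.8, 43.8]]
W6.npy mid [[45.9, 35.5], [46.2, 36.2], [46.4, 36.9]]
W6.npy root [[43.2, 13.8], [44.1, 14.8], [44.8, 15.7]]
```

Both lock teeth are back at r = 40 mm, so the tabs are fully sprung out. The pointer reads about 45–46° and the flag about 51.3–52.4°, so 45° is the nearest click. Now I'm moving to the start button.

```bash
python3 -m inch '[[[-0.31,-0.8,-0.06],0,1],[[-0.31,-0.8,-0.06],0,1],[[-0.32,-0.8,-0.06],0,1],[[-0.32,-0.8,-0.06],0,1],[[-0.32,-0.8,-0.06],0,1],[[-0.31,-0.8,-0.06],0,1],[[0,0,0],0,1],[[0,0,0],0,1],[[0,0,0],0,1],[[0,0,0],0,1]]'
python3 - <<'E'
from h import *
W1=np.array([[0.642,-0.766,0.001,-364.697],[-0.737,-0.618,0.274,337.206],[-0.209,-0.177,-0.962,532.837],[0,0,0,1]])
W=eyes.read_camera("wrist"); M=P(W); s=env.state(); print(s["eef_pos"].round(1),s["tcp_rot"].round(3),s["opening"])
print("W1 est",onplane(P(dict(W,extrinsics=W1)),[73.4,21.1],[0,0,1],54).round(1))
for d in eyes.spot_point("start_button_top",W)[:3]: print(d["score"],np.round(d["centre"],1),onplane(M,d["centre"],[0,0,1],54).round(1))
for d in eyes.spot_point("start_box",W)[:3]: print("box",d["score"],np.round(d["centre"],1),onplane(M,d["centre"],[0,0,1],0).round(1))
for d in eyes.cut_out("start_button_top",W)[:3]: m=d["mask"]; print("mask",d["score"],m.sum(),np.round(d["centre"],1),W["pixels"][m].mean(0))
E
```

```text
t: 25.35
eef_pos: [428.5, 268.9, 140.2]
tcp_rot: [3.141, 0.0, -0.192]
ft_force: [-0.2, 0.0, 0.1]
opening: 0.006
grip_force: 0.0
[428.4 269.1 140.2] [ 3.141  0.    -0.191] 0.004950579382733719
W1 est [425.1 276.1  54. ]
0.95 [ 42.6 444.7] [530.  160.6  54. ]
0.64 [214.3 315.3] [424.4 273.1  54. ]
box 0.78 [ 57.1 423.7] [527.5 159.3  -0. ]
box 0.58 [196.1 312. ] [425.9 276.6  -0. ]
mask 0.87 1724 [ 43.7 442.2] [202.71519722 200.77262181 201.72795824]
mask 0.77 1117 [214.5 316.3] [211.69292748 208.76991943 201.4870188 ]
```

```bash
python3 -m inch '[[[-0.07,-0.07,0.45],0,1],[[0,0,0.45],0,1],[[0,0,0.45],0,1],[[0,0,0.05],0,1],[[0,0,0.05],0,1],[[0,0,0.05],0,1],[[0,0,0.05],0,1],[[0,0,0],0,1],[[0,0,0],0,1],[[0,0,0],0,1]]'
```

```text
t: 26.8
eef_pos: [424.9, 274.7, 51.4]
tcp_rot: [-3.14, -0.002, -0.19]
ft_force: [-14.3, -8.5, 57.2]
opening: 0.003
grip_force: 28.4
```

It stopped 3 mm short on a hard edge, so the shut fingertips are probably touching the collar. I'm backing off to re-measure the button unobstructed.

```bash
python3 -m inch '[[[0,0,-0.15],0,1],[[0,0,-0.3],0,1],[[0,0,-0.5],0,1],[[0,0,-0.5],0,1],[[-0.5,0,0],0,0],[[-0.5,0,0],0,0],[[0,0,0],0,0],[[0,0,0],0,0],[[0,0,0],0,0],[[0,0,0],0,0]]'
python3 - <<'E'
from h import *
W=eyes.read_camera("wrist"); M=P(W); s=env.state(); print(s["eef_pos"].round(1),s["tcp_rot"].round(3),s["opening"],s["ft_force"].round(1))
im=W["pixels"]; q=proj(M,[425,274,54]); print("pred",q.round(1))
for d in eyes.spot_point("start_button_top",W)[:3]: print(d["score"],np.round(d["centre"],1),onplane(M,d["centre"],[0,0,1],54).round(1))
r0,c0=(q-45).astype(int); sub=im[r0:r0+90,c0:c0+90].astype(int)
for nm,m in [("white",sub.min(2)>165),("black",sub.max(2)<70)]:
    m=m.astype(np.uint8); n,lab,st,ce=cv2.connectedComponentsWithStats(m)
    for i in st[1:,4].argsort()[::-1][:2]+1:
        if st[i,4]<80: continue
        h=cv2.convexHull(np.argwhere(lab==i)[:,::-1].astype(np.int32)); e=cv2.fitEllipse(h)
        rc=np.array([e[0][1]+r0,e[0][0]+c0]); print(nm,st[i].tolist(),np.round(e[1],1),"z54",onplane(M,rc,[0,0,1],54).round(1),"z45",onplane(M,rc,[0,0,1],45).round(1))
print(W["fx"]/ (M[2]@[425,274,54,1]))
E
```

```text
t: 28.05
eef_pos: [366.4, 286.0, 134.1]
tcp_rot: [3.142, -0.0, -0.191]
ft_force: [0.5, 0.0, 0.1]
opening: 0.49
grip_force: 0.0
[366.3 285.9 134.1] [ 3.141 -0.    -0.191] 0.5009661147354066 [ 0.6 -0.8  0.2]
pred [132.1 320.4]
0.74 [133.2 319.7] [424.3 274.6  54. ]
white [0, 0, 90, 90, 4849] [105.9 126.3] z54 [429. 274.  54.] z45 [428.6 274.1  45. ]
white [25, 24, 40, 40, 1273] [39.5 40.8] z54 [426.2 274.4  54. ] z45 [425.6 274.5  45. ]
1.3772009383806174
```

```bash
python3 -m inch '[[[0.51,-0.25,0],0,0],[[0.51,-0.25,0],0,0],[[0,0,0.4],0,0],[[0,0,0.4],0,0],[[0,0,0.4],0,0],[[0,0,0.08],0,0],[[0,0,0.06],0,0],[[0,0,0.06],0,0],[[0,0,0.05],0,0],[[0,0,0],0,0]]'
```

```text
t: 29.4
eef_pos: [431.8, 304.0, 51.2]
tcp_rot: [-3.14, -0.002, -0.19]
ft_force: [-12.5, -7.2, 52.6]
opening: 0.498
grip_force: 26.0
```

Run:
```python
from h import *
W=eyes.read_camera("wrist"); M=P(W); im=W["pixels"].astype(int); print(env.state()["ft_force"].round(1),env.state()["eef_pos"].round(1))
B=np.array([426.2,274.4]); a=np.linspace(0,2*np.pi,120,endpoint=False)
for z in (46,48,50,51.2,53,54):
    g=[]; ins=[]
    R=[np.array([proj(M,[B[0]+r*np.cos(x),B[1]+r*np.sin(x),z]) for x in a]) for r in (13.8,16.2)]
    val=[im[np.round(q[:,0]).astype(int).clip(0,399),np.round(q[:,1]).astype(int).clip(0,639)].min(1) for q in R]
    far=np.cos(a+.19)>-0.2
    print(z,"in-bright",(val[0][far]>150).mean().round(2),"out-bright",(val[1][far]>150).mean().round(2), "far pt",R[0][0].round(1))
c=int(proj(M,[441,274.4,50])[1]); r=int(proj(M,[441,274.4,50])[0]); print(r,c,im[r-14:r+14,c].min(1).tolist())
```

```text
[-12.1  -8.   52.1] [431.8 304.   51.3]
46 in-bright 0.28 out-bright 0.0 far pt [227.2 369.7]
48 in-bright 0.4 out-bright 0.0 far pt [228.4 370.3]
50 in-bright 0.91 out-bright 0.0 far pt [229.7 370.8]
51.2 in-bright 0.91 out-bright 0.0 far pt [230.5 371.1]
53 in-bright 0.81 out-bright 0.0 far pt [231.7 371.6]
54 in-bright 0.79 out-bright 0.0 far pt [232.3 371.9]
227 370 [64, 91, 97, 95, 97, 95, 95, 94, 95, 94, 92, 93, 92, 94, 98, 112, 155, 236, 254, 253, 250, 137, 36, 44, 45, 46, 47, 47]
```

```bash
cat > edge.py <<'E'
from h import *
import sys
def shot(f):
    W=eyes.read_camera("wrist"); np.save(f,W,allow_pickle=True); print(env.state()["eef_pos"].round(1),env.state()["ft_force"].round(1))
def edges(f,z):
    W=np.load(f,allow_pickle=True).item(); M=P(W); g=W["pixels"].min(2).astype(np.float32); out=[]
    for a in np.linspace(-1.9,1.5,60):
        rr=np.arange(10,20,.1); q=np.array([proj(M,[426+r*np.cos(a),274.5+r*np.sin(a),z]) for r in rr]).astype(np.float32)
        s=cv2.remap(g,q[:,1].reshape(1,-1),q[:,0].reshape(1,-1),cv2.INTER_LINEAR)[0]
        i=np.nonzero((s[:-1]>=150)&(s[1:]<150))[0]
        if s[0]>170 and len(i): out.append(q[i[-1]])
    return M,np.array(out)
def resid(M,E,B,r,z):
    X=np.array([onplane(M,e,[0,0,1],z)[:2] for e in E]); return np.hypot(*(X-B).T)-r
E
python3 -c "
from edge import *
shot('Bp.npy')"
python3 -m inch '[[[0,0,-0.05],0,0],[[0,0,-0.05],0,0],[[0,0,-0.05],0,0],[[0,0,-0.05],0,0],[[0,0,0],0,0],[[0,0,0],0,0],[[0,0,0],0,0],[[0,0,0],0,0],[[0,0,0],0,0],[[0,0,0],0,0]]'
python3 - <<'E'
from edge import *
shot('Bo.npy')
Mo,Eo=edges('Bo.npy',54); s=least_squares(lambda p:resid(Mo,Eo,p[:2],p[2],54),[426,274.5,15],loss="soft_l1",f_scale=.3).x; print("out",len(Eo),s.round(2),np.std(resid(Mo,Eo,s[:2],s[2],54)).round(2))
Mp,Ep=edges('Bp.npy',50)
z=least_squares(lambda p:resid(Mp,Ep,s[:2],s[2],p[0]),[50],loss="soft_l1",f_scale=.3).x; print("pressed z",len(Ep),z)
s2=least_squares(lambda p:resid(Mp,Ep,p[:2],s[2],p[2]),[426,274.5,50],loss="soft_l1",f_scale=.3).x; print(s2)
E
```

```text
[431.8 304.   51.3] [-11.4  -6.8  50.9]
t: 30.75
eef_pos: [431.6, 304.0, 59.2]
tcp_rot: [3.141, -0.0, -0.19]
ft_force: [-0.0, -0.1, 0.1]
opening: 0.497
grip_force: 0.0
[431.6 304.   59.2] [ 0.1 -0.3 -0.2]
out 55 [424.76 274.37  14.39] 0.11
pressed z 50 [47.30840552]
[424.91229845 274.37638744  47.67240145]
```

The pressed top measured about 47.5 mm, so the button went fully in, and it is back at 54 mm. I'm retracting and handing in.

```bash
python3 -m inch '[[[0,0,-0.5],0,0],[[0,0,-0.8],0,0],[[0,0,-0.5],0,0],[[0,0,0],0,0],[[0,0,0],0,0],[[0,0,0],0,0],[[0,0,0],0,0],[[0,0,0],0,0],[[0,0,0],0,0],[[0,0,0],0,0]]'; python3 -c "
from cell import env
print(env.job_done())"
```

```text
t: 32.05
eef_pos: [431.6, 304.0, 167.2]
tcp_rot: [3.141, 0.0, -0.19]
ft_force: [-0.2, -0.4, 0.3]
opening: 0.499
grip_force: 0.0
the job is handed in; nothing more can be done
None
```

The job is handed in at 32 s, with no verdict returned: the knob is locked at the 45° click (0.785 rad) with both tabs out, and the start button was pressed fully in and came back out; the flag measured about 52°, close to the 52.5° midpoint between clicks, so choosing 45° over 60° had only a small margin.

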